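# Change the blade of the print-bed scraper

## Robot

A 6-joint arm with a two-finger parallel gripper is mounted at the origin on the work surface. World frame = base frame: x ahead of the robot, y to its left, z up, the work surface at z = 0. Lengths are in mm, angles in rad, forces in N, time in s.
With the tool pointing down it reaches from about 375 to 900 mm from the base axis. Payload 3.1 kg.
Tool frame: the origin (TCP) lies between the finger pads; the fingertips stand 22 mm ahead of it and the grasp point (between the pads) lies 3 mm ahead of it; z points along the fingers, x is the direction in which the jaws open and shut, and the axes are right-handed (so a half turn about z gives the same grasp; the last joint's range is limited). The gripper opens to 87 mm and grips with 3 to 60 N. Pads are 19 mm wide; open, the fingers measure 117 mm over their backs; the gripper's body (75 mm by 190 mm) begins 51 mm behind the grasp point.
Start: joints at [0.964, 0.527, 1.433, -0, 1.181, -0.178], TCP at [259.82, 568.41, 219.648] pointing down, gripper open.
Joint ranges: [-3.08, 3.08], [-0.75, 2.2], [0.22, 2.44], [-1.43, 4.57], [0, 2.65], [-2.85, 2.85]. Speed limits (rad/s): [2.79, 2.79, 3.14, 3.14, 3.14, 3.14].

## Interface

Orientations are given as a unit quaternion [w, x, y, z].
In Python, from cell import robot gives the robot as it stands.
- The arm moves only by the shell command python3 -m crank 'ROWS'. ROWS is JSON, a list of rows, each an object of numbers: "hand": the opening in per cent of the stroke, from 0 (shut) to 100 (fully open); "x", "y", "z": the shift along the tool's x, y, z in units of 25 mm (1.0 is 25 mm); "twist": the turn about the tool's z in units of 5 degrees (1.0 is 5 degrees). In form: [{"hand": .., "x": .., "y": .., "z": .., "twist": ..}, ...]. A call has exactly 8 rows; each row shifts and turns the pose as measured when the row begins, along the tool's axes as they then stand; what a row does not reach is not made up. A row lasts 1/8 s, in which the tool goes at most 62.5 mm and 10.7 degrees, less where a joint would pass 70% of its speed; a pose out of reach is approached as far as the arm can. A call is refused whole if a number of a shift passes 1 or a number of a turn 1, either way. A call with a gripper value outside its range is refused whole. The fingers move at their own pace and stop on an object; the grip force is fixed at half the most. Time passes only in rows, so rows that do not move let the fingers close, or fill a call up. It gives the time, the measured TCP pose, the force and the opening at its end, in the units of the state.
- robot.observe(): the state, without advancing time (a new reading comes with each control period).
- robot.get_image(name): name is "side" or "top" or "wrist"; returns the picture (400x640x3 uint8, red, green, blue); there is no depth.
- robot.camera_info(name): a dict with "fx", "fy", "cx", "cy" (pixels), "D" ([k1, k2, p1, p2, k3] as OpenCV has them; the pictures are not rectified), "rvec" (rotation vector, rad) and "tvec" (3), from world to camera coordinates, as OpenCV has them. Camera axes: x right, y down, z forward; pixel columns grow to the right and rows downward; lengths in mm; the calibration is good to about 2 mm. A picture is of the moment at which its call begins: read the wrist's pose just before it. camera_info takes no time and is no camera call; for the wrist camera it gives the pose at the moment of the call.
- robot.close_job(): hands the job in, once; it reports no verdict.
The state is a dict: "t": time; "joint_positions": joint angles; "joint_vel": joint speeds; "joint_torque": joint torques, N m; "eef_pos": TCP position; "ee_rot": TCP orientation; "contact_force": force on the tool from outside, world axes, zero at the start; "wrist_torque": the same for the moment, N m; "width": finger opening in mm.
Only numpy, scipy, OpenCV 4.12 (cv2) and the standard library are available. Lean on these libraries where they do the work, as an engineer would, in place of code of your own. Each camera call takes 0.05 s, during which the arm holds its last target.

## Task

Change the blade of the scraper that lies in its cradle with the clamp flap up: take the worn blade out of it and put it in the low open storage cube, then lay the spare blade with the square notch flat in its place, cutting edge forward, with the notch over the locating pin and home against it to within 3 mm. Last, fold the clamp flap fully down on the blade. Leave everything else on the cart where it stands.

Things in the scene. Friction and masses are not known exactly. Their poses are not given: they have to be found in the camera images.
- scraper: Hand scraper, grey head, black handle, screwed down open side up in a black cradle; it cannot move. Origin on the cart under the middle of the blade seat; x from handle to cutting-edge end, z up. Seat 40 mm above the cart. Head 60 mm wide (y) at x -60..-20 and 20..30 mm, only 28 wide between, where fingers can pass beside the blade down to the cradle foot (50 wide, 8 high).
- seat (a point): Centre of the blade seat, on its surface 40 mm above the cart, axes as scraper. Side cheeks 3 mm high stand at y = +-27 to 30 mm, at x -44..-22 and 20..30 mm, leaving the 50 mm blade 2 mm each side. Behind it, at x -60..-46, two hinge ears (y +-24 to 29) rise 12 mm above the seat.
- pin (a point): The steel locating pin, 8 mm in diameter with a round top, rising 9 mm above the seat; the point lies on its axis at seat level, 29 mm behind the seat centre (towards the handle).
- flap_hinge (a point): Midpoint of the clamp flap's hinge axis (along the scraper's y), 53 mm behind the seat centre and 8 mm above the seat.
- flap_tip (a point): Middle of the free edge of the clamp flap, 36 mm from the hinge axis. The flap is a 42 mm wide, 4 mm thick steel plate with a window in it for the pin.
- flap (a joint): Angle of the clamp flap, rad: 0 = folded down flat on the blade (its top then 9.5 mm above the seat), 1.57 = upright, 2.0 = leaning back over the handle (its stop). A light friction hinge (0.03 Nm) holds it wherever it is left; it closes by swinging forward over the pin and down.
- worn_blade: Worn steel blade in the scraper, same pattern as the fresh one: 84 mm (x) by 50 mm (y) by 5 mm, about 0.15 kg, edge nicked. Origin at the centre of its underside; +x towards the cutting edge, z up. At the start it lies loose in the seat with its notch over the pin.
- fresh_blade: Spare steel blade with a square notch, 84 (x) by 50 (y) by 5 mm, about 0.15 kg, lying flat on the cart. Origin at the centre of its underside; +x towards the bevelled cutting edge, z up. The notch, 11 mm wide and 18 long, opens in the middle of the rear (-x) edge. Seated with 1 mm between notch bottom and pin, its origin coincides with seat.
- fresh_notch (a point): Middle of the bottom edge of the fresh blade's notch, on the underside, 24 mm behind its origin. Bottomed on the pin it lies 4 mm in front of the pin's axis.
- tang_blade: Another spare steel blade, of a different pattern that does not fit: 84 by 50 by 5 mm but with a 22 mm wide, 18 mm long tongue at its rear instead of a notch. Origin at the centre of its underside. Leave it alone.
- spent_bin: Low open-topped white storage cube for spent blades, stuck down to the cart, 120 by 120 mm outside, 45 mm high, walls and floor 3 mm. Origin at the centre of its underside.
- spool: Lime green filament spool standing on its flange, 96 mm in diameter, 52 mm high; origin at the centre of its underside. Leave it alone.
- nozzle_jar: Glass jar of brass nozzles with a metal lid, 54 mm in diameter, 55 mm high; origin at the centre of its underside. Leave it alone.
- clamp: Red plastic spring clamp lying on its side, about 115 by 55 mm, 22 mm high, its length along x, jaws to +x; origin on the cart near its middle. Leave it alone.
- hex_key: Chrome hex key lying flat, L-shaped, 6 mm thick, long leg 104 mm along y, short leg 30 mm along +x at its +y end; origin at the middle of the long leg. Leave it alone.
- handle_end (a point): Rear end of the scraper's round handle (27 mm thick, its top 47 mm above the cart), on its axis, 158 mm behind the seat centre. The cradle foot ends 17 mm farther back; two cradle cheeks beside the handle, 130 mm behind the seat centre, are 37 mm high.
- glue_stick: White glue stick standing upright near the fresh blade's cutting edge, 27 mm in diameter, 70 mm high; origin at the centre of its underside. Leave it alone.
- nozzle_brush: Small black nozzle brush with brass bristles lying flat, 110 by 11 mm, 13 mm high, its length along x; origin near its middle, on the cart. Leave it alone.
- door_edge (a point): Top of the free edge of the clear swing door on one of the closed white storage cubes along the back of the cart (cubes 110 mm high, fronts about 0.77 m from the robot's base plane); the door stands ajar. Leave it alone.
- bottle: Clear plastic bottle with a white cap standing upright, 50 mm in diameter, 130 mm high, the tallest loose thing; origin at the centre of its underside. Leave it alone.
Things that resemble listed ones, but are neither listed nor needed, are in the scene too. What is shaped like the fresh_blade but orange is not meant.

How it is judged (in metres and radians):
On the way, in this order (a step that is already met when the one before it is completed fails the run):
1. the worn blade is in the open storage cube (x of worn_blade in the frame of spent_bin between -0.057 and 0.057 m and y of worn_blade in the frame of spent_bin between -0.057 and 0.057 m and height (world z) of worn_blade below 0.045 m), for 0.2 s.
2. the fresh blade lies in the scraper's seat, notch over the pin (z of fresh_blade in the frame of seat between -0.002 and 0.002 m and x of fresh_notch in the frame of pin between 0.002 and 0.0075 m and y of fresh_notch in the frame of pin between -0.003 and 0.003 m), for 0.2 s.
At the end, for the whole second after the job is handed in: The worn blade rests inside the open storage cube, below its rim; the fresh notched blade lies flat in the scraper's seat (within 2 mm of seat height, 0.1 rad of square) with its notch over the pin, the notch bottom within 3.5 mm of the pin; the clamp flap is down (under 0.06 rad); all are at rest (all of step 1 and all of step 2 and linear speed of each of worn_blade, fresh_blade below 0.02 m/s and angle between the x axis of fresh_blade and the x axis of scraper, either way round below 0.1 rad and angle between fresh_blade's own z axis and vertical below 0.06 rad and value of joint flap below 0.06 rad); the robot touches nothing.
It fails at once if the other spare blade was moved more than 15 mm (distance of tang_blade from where it was at the start of the episode above 0.015 m).
It fails at once if the spool, the nozzle jar, the glue stick or the bottle was moved more than 15 mm (distance of any of spool, nozzle_jar, glue_stick, bottle from where it was at the start of the episode above 0.015 m).
It fails at once if the spool, the nozzle jar, the glue stick or the bottle was tipped (angle between any of spool, nozzle_jar, glue_stick, bottle's own z axis and vertical above 0.3 rad).
It fails at once if the clamp, the hex key or the nozzle brush was moved more than 15 mm (distance of any of clamp, hex_key, nozzle_brush from where it was at the start of the episode above 0.015 m).
It fails at once if the swing door was moved more than 15 mm (distance of door_edge from where it was at the start of the episode above 0.015 m).
It also fails if it takes over 67 s, if anything falls off the work surface, if the arm or the gripper's body presses on something with over 40 N, if the wrist force passes 120 N, or if a joint passes its speed limit or range.

## Working session

There is one attempt and no reset: what is moved stays moved. The work goes in short steps, Python scripts to look and compute and a shell command to move; the robot and the scene stay as the last step left them, time stands still between calls to the robot, and variables do not carry over. Pictures are saved under pics/ and viewed, and the job is handed in when it is done.

```bash
mkdir -p pics; ls; python3 - <<'E'
from cell import robot
import cv2
print(robot.observe())
for n in ["side","top","wrist"]:
    im=robot.get_image(n); cv2.imwrite(f"pics/{n}0.png",im[:,:,::-1]); print(n,robot.camera_info(n))
E
```

```text
pics
{'t': 0.0, 'joint_positions': array([ 9.63528520e-01,  5.28471205e-01,  1.43387168e+00, -4.20162628e-07,
        1.18139188e+00, -1.78491482e-01]), 'joint_vel': array([-1.09197976e-03,  5.89845961e-05,  1.26990547e-03,  9.22260722e-04,
       -2.52418289e-04,  1.22655293e-03]), 'joint_torque': array([-3.95502966e-04, -4.40042818e+01, -1.76591384e+01,  6.32872316e-02,
        5.82536578e-02, -1.86312177e-04]), 'eef_pos': array([259.39870739, 567.8339099 , 218.67828192]), 'ee_rot': array([ 4.09876098e-04,  8.41354991e-01,  5.40481851e-01, -9.89526147e-04]), 'contact_force': array([0.3628569 , 0.79416714, 0.79050144]), 'wrist_torque': array([ 0.06334858,  0.03573014, -0.01608317]), 'width': 87.27835327193127}
side {'fx': 381.1851484674815, 'fy': 381.1851484674815, 'cx': 320.9609096615217, 'cy': 198.7811729048407, 'D': array([0.02378607, 0.        , 0.        , 0.        , 0.        ]), 'rvec': array([ 2.09134745, -0.90710336,  0.43138912]), 'tvec': array([-338.2394487 ,  312.31876587,  738.28114653])}
top {'fx': 435.57925432058215, 'fy': 435.57925432058215, 'cx': 319.1824624645375, 'cy': 200.36012006674932, 'D': array([-0.09233309,  0.        ,  0.        ,  0.        ,  0.        ]), 'rvec': array([ 2.20213602, -1.99198815,  0.22882001]), 'tvec': array([ -29.15086067,  540.05222834, 1308.30026307])}
wrist {'fx': 311.58550872050563, 'fy': 311.58550872050563, 'cx': 319.75166417701683, 'cy': 206.30174554430138, 'D': array([-0.02914523,  0.        ,  0.        ,  0.        ,  0.        ]), 'rvec': array([-2.46170654, -1.58171992, -0.19631836]), 'tvec': array([-624.42096315,  -30.34690857,  388.19285815])}
```

View pics/side0.png

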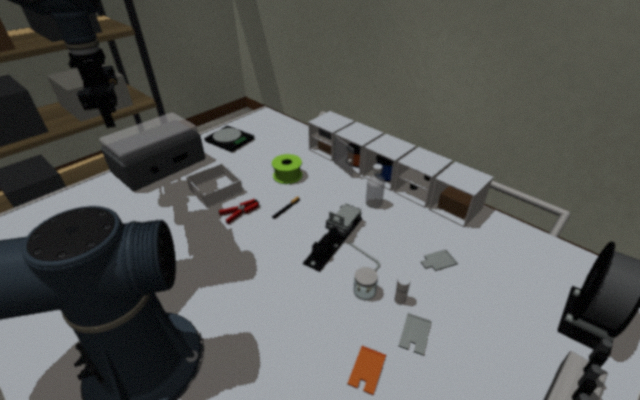

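View pics/top0.png

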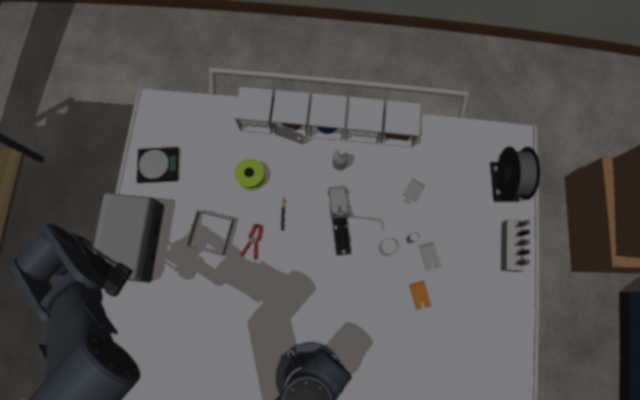

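View pics/wrist0.png

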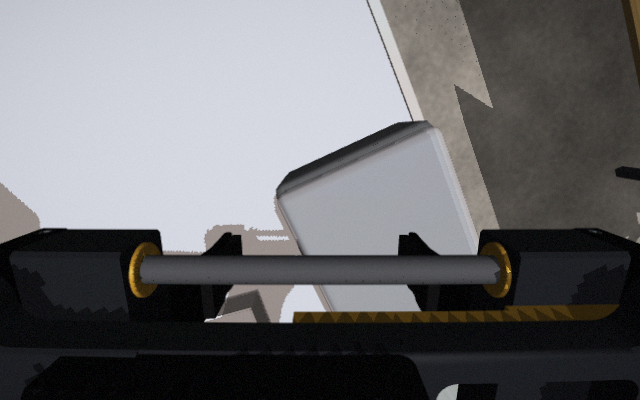

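```bash
cat > h.py <<'E'
import numpy as np, cv2, pickle
from scipy.spatial.transform import Rotation as R
def K(c): return np.array([[c['fx'],0,c['cx']],[0,c['fy'],c['cy']],[0,0,1.]])
def ray(c,uv):
    p=cv2.undistortPoints(np.array(uv,float).reshape(-1,1,2),K(c),c['D']).reshape(-1,2)
    M=cv2.Rodrigues(c['rvec'])[0]; o=-M.T@c['tvec']
    d=np.c_[p,np.ones(len(p))]@M
    return o,d
def plane(c,uv,z):
    o,d=ray(c,uv); return o+d*((z-o[2])/d[:,2])[:,None]
def proj(c,P): return cv2.projectPoints(np.array(P,float).reshape(-1,3),c['rvec'],c['tvec'],K(c),c['D'])[0].reshape(-1,2)
def tool(s):
    w,x,y,z=s['ee_rot']; return R.from_quat([x,y,z,w]).as_matrix()
def togo(s,P,ang=None):
    """mm shift to P in tool axes (units of 25mm); ang: wanted world angle (deg) of tool x"""
    M=tool(s); d=M.T@(np.array(P)-s['eef_pos']); a=np.degrees(np.arctan2(M[1,0],M[0,0]))
    print('pos',s['eef_pos'].round(1),'ang',round(a,2),'units',(d/25).round(3),'axisz',M[:,2].round(3))
    if ang is not None: print('twist units (tool z down so -)',round(-(((ang-a)+90)%180-90)/5,2))
def snap(name,tag):
    from cell import robot
    c=robot.camera_info(name); s=robot.observe(); im=robot.get_image(name)[:,:,::-1].copy()
    cv2.imwrite(f'pics/{tag}.png',im); pickle.dump((c,s,im),open(f'{tag}.pkl','wb')); return c,s,im
def load(tag): return pickle.load(open(f'{tag}.pkl','rb'))
E
python3 - <<'E'
from h import *
from cell import robot
c=robot.camera_info('top'); s=robot.camera_info('side')
im=cv2.imread('pics/top0.png')
cv2.imwrite('pics/top0c.png',cv2.resize(im[140:320,320:450],None,fx=4.4,fy=3.3*1,interpolation=cv2.INTER_CUBIC)[:600])
cv2.imwrite('pics/top0d.png',cv2.resize(im[140:270,170:370],None,fx=4,fy=4,interpolation=cv2.INTER_CUBIC))
T=dict(scrap=(338,203,45),handleend=(343,253,40),bin=(213,232,45),fresh=(430,256,5),tang=(413,190,5),glue=(412,237,70),jar=(389,246,55),bottle=(341,157,130),spool=(250,173,52))
for k,(u,v,z) in T.items(): print(k,plane(c,[(u,v)],z)[0].round(0))
o=robot.observe(); togo(o,[0,0,0]); 
w=robot.camera_info('wrist'); M=cv2.Rodrigues(w['rvec'])[0]; T=tool(o)
print('cam in tool',T.T@(-M.T@w['tvec']-o['eef_pos']),'\n',(M@T).round(3))
E
```

```text
scrap [541. -35.  45.]
handleend [385. -65.  40.]
bin [409. 347.  45.]
fresh [ 406. -346.    5.]
tang [ 619. -279.    5.]
glue [ 452. -271.   70.]
jar [ 419. -204.   55.]
bottle [666. -29. 130.]
spool [610. 256.  52.]
pos [259.5 567.9 218.9] ang 65.43 units [-2.4961e+01  8.0000e-03  8.7980e+00] axisz [-0.001 -0.001 -1.   ]
cam in tool [-1.73656509e-02 -6.59262010e+01 -1.64429626e+02] 
 [[ 1.    -0.    -0.001]
 [-0.     0.969 -0.246]
 [ 0.001  0.246  0.969]]
```

View pics/top0c.png

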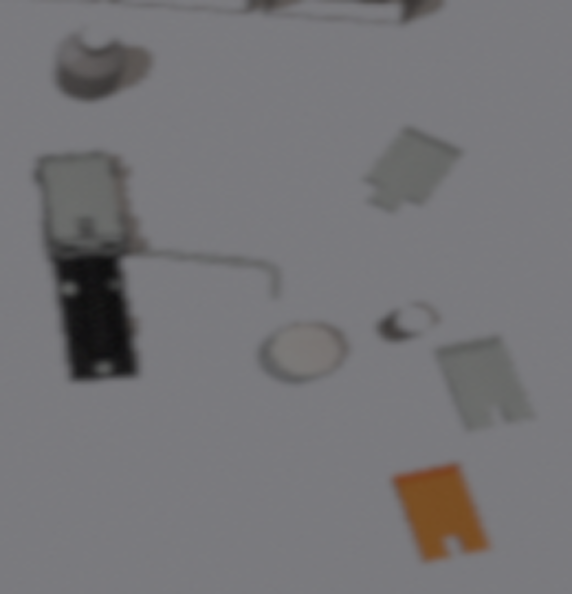

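View pics/top0d.png

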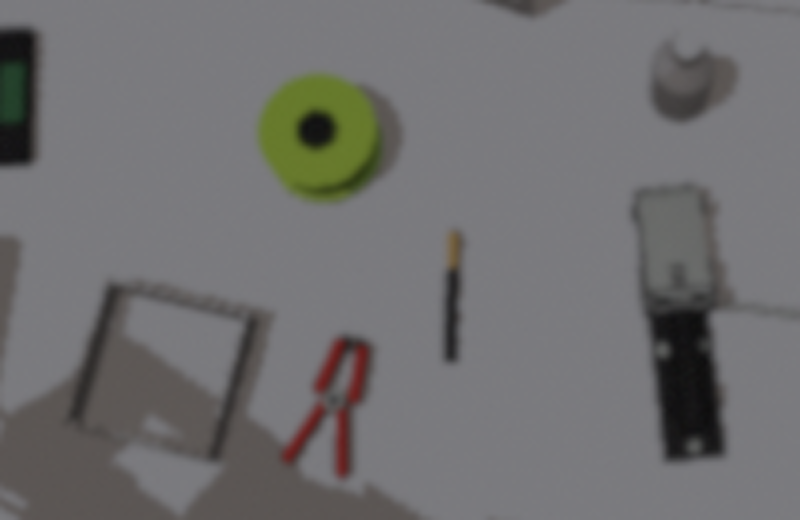

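```bash
cat >> h.py <<'E'
def plan(s,P,ang,n=8,tdir=None):
    """print rows in open loop to reach P and ang (world angle of tool x, deg)"""
    M=tool(s); p=s['eef_pos'].copy(); a=np.degrees(np.arctan2(M[1,0],M[0,0]))
    for i in range(n):
        r=np.radians(a); X=np.array([np.cos(r),np.sin(r),0]);Y=np.array([np.sin(r),-np.cos(r),0])
        d=np.array(P)-p; q=np.array([d@X,d@Y,-d[2]])/25; q/=max(1,abs(q).max()); q=q.round(2)
        t=(a-ang)
        t=(t+180)%360-180 if tdir is None else t
        t=round(float(np.clip(t/5,-1,1)),2)
        print('{"hand":100,"x":%g,"y":%g,"z":%g,"twist":%g},'%(*q,t))
        p=p+25*(q[0]*X+q[1]*Y-q[2]*np.array([0,0,1])); a-=5*t
    print('end',p.round(1),round(a,1))
E
python3 - <<'E'
from h import *
from cell import robot
plan(robot.observe(),[545,-35,200],-79,32)
E
```

```text
{"hand":100,"x":-0.84,"y":1,"z":0.04,"twist":1},
{"hand":100,"x":-0.7,"y":1,"z":0.03,"twist":1},
{"hand":100,"x":-0.58,"y":1,"z":0.03,"twist":1},
{"hand":100,"x":-0.47,"y":1,"z":0.03,"twist":1},
{"hand":100,"x":-0.37,"y":1,"z":0.03,"twist":1},
{"hand":100,"x":-0.27,"y":1,"z":0.03,"twist":1},
{"hand":100,"x":-0.18,"y":1,"z":0.03,"twist":1},
{"hand":100,"x":-0.09,"y":1,"z":0.03,"twist":1},
{"hand":100,"x":-0,"y":1,"z":0.03,"twist":1},
{"hand":100,"x":0.09,"y":1,"z":0.03,"twist":1},
{"hand":100,"x":0.17,"y":1,"z":0.03,"twist":1},
{"hand":100,"x":0.27,"y":1,"z":0.03,"twist":1},
{"hand":100,"x":0.36,"y":1,"z":0.03,"twist":1},
{"hand":100,"x":0.46,"y":1,"z":0.03,"twist":1},
{"hand":100,"x":0.58,"y":1,"z":0.03,"twist":1},
{"hand":100,"x":0.7,"y":1,"z":0.03,"twist":1},
{"hand":100,"x":0.84,"y":1,"z":0.04,"twist":1},
{"hand":100,"x":1,"y":1,"z":0.04,"twist":1},
{"hand":100,"x":1,"y":0.84,"z":0.04,"twist":1},
{"hand":100,"x":1,"y":0.7,"z":0.03,"twist":1},
{"hand":100,"x":1,"y":0.58,"z":0.03,"twist":1},
{"hand":100,"x":1,"y":0.47,"z":0.03,"twist":1},
{"hand":100,"x":1,"y":0.37,"z":0.03,"twist":1},
{"hand":100,"x":0.58,"y":0.16,"z":0.02,"twist":1},
{"hand":100,"x":0,"y":-0,"z":0,"twist":1},
{"hand":100,"x":0,"y":-0,"z":0,"twist":1},
{"hand":100,"x":0,"y":-0,"z":0,"twist":1},
{"hand":100,"x":0,"y":-0,"z":0,"twist":1},
{"hand":100,"x":0,"y":-0,"z":0,"twist":0.89},
{"hand":100,"x":0,"y":-0,"z":0,"twist":-0},
{"hand":100,"x":0,"y":-0,"z":0,"twist":-0},
{"hand":100,"x":0,"y":-0,"z":0,"twist":-0},
end [544.9 -34.9 200.1] -79.0
```

```bash
python3 -m crank '[{"hand":100,"x":-0.85,"y":1,"z":0,"twist":1},{"hand":100,"x":-0.7,"y":1,"z":0,"twist":1},{"hand":100,"x":-0.6,"y":1,"z":0,"twist":1},{"hand":100,"x":-0.45,"y":1,"z":0,"twist":1},{"hand":100,"x":-0.35,"y":1,"z":0,"twist":1},{"hand":100,"x":-0.25,"y":1,"z":0,"twist":1},{"hand":100,"x":-0.2,"y":1,"z":0,"twist":1},{"hand":100,"x":-0.1,"y":1,"z":0,"twist":1}]'; python3 - <<'E'
from h import *
from cell import robot
plan(robot.observe(),[545,-35,200],-79,16)
E
```

```text
t: 1.15
eef_pos: [353.8, 360.2, 216.7]
ee_rot: [0.002, 0.978, 0.211, -0.002]
contact_force: [0.4, -0.3, 1.3]
width: 87.4
{"hand":100,"x":0.03,"y":1,"z":0.04,"twist":1},
{"hand":100,"x":0.11,"y":1,"z":0.04,"twist":1},
{"hand":100,"x":0.2,"y":1,"z":0.04,"twist":1},
{"hand":100,"x":0.3,"y":1,"z":0.04,"twist":1},
{"hand":100,"x":0.39,"y":1,"z":0.04,"twist":1},
{"hand":100,"x":0.5,"y":1,"z":0.04,"twist":1},
{"hand":100,"x":0.61,"y":1,"z":0.04,"twist":1},
{"hand":100,"x":0.74,"y":1,"z":0.05,"twist":1},
{"hand":100,"x":0.88,"y":1,"z":0.05,"twist":1},
{"hand":100,"x":1,"y":0.95,"z":0.05,"twist":1},
{"hand":100,"x":1,"y":0.79,"z":0.05,"twist":1},
{"hand":100,"x":1,"y":0.66,"z":0.05,"twist":1},
{"hand":100,"x":1,"y":0.54,"z":0.04,"twist":1},
{"hand":100,"x":1,"y":0.44,"z":0.04,"twist":1},
{"hand":100,"x":1,"y":0.33,"z":0.04,"twist":1},
{"hand":100,"x":0.41,"y":0.1,"z":0.02,"twist":1},
end [545.1 -35.1 199.9] -55.7
```

```bash
python3 -m crank '[{"hand":100,"x":0,"y":1,"z":0,"twist":1},{"hand":100,"x":0.1,"y":1,"z":0,"twist":1},{"hand":100,"x":0.2,"y":1,"z":0,"twist":1},{"hand":100,"x":0.3,"y":1,"z":0,"twist":1},{"hand":100,"x":0.4,"y":1,"z":0,"twist":1},{"hand":100,"x":0.5,"y":1,"z":0,"twist":1},{"hand":100,"x":0.6,"y":1,"z":0,"twist":1},{"hand":100,"x":0.75,"y":1,"z":0,"twist":1}]'; python3 - <<'E'
from h import *
from cell import robot
plan(robot.observe(),[545,-35,195],-79,16)
E
```

```text
t: 2.15
eef_pos: [446.5, 156.7, 216.0]
ee_rot: [0.003, 0.989, -0.148, -0.003]
contact_force: [-0.6, 0.1, -0.1]
width: 87.1
{"hand":100,"x":0.97,"y":1,"z":0.14,"twist":1},
{"hand":100,"x":1,"y":0.86,"z":0.13,"twist":1},
{"hand":100,"x":1,"y":0.72,"z":0.12,"twist":1},
{"hand":100,"x":1,"y":0.6,"z":0.11,"twist":1},
{"hand":100,"x":1,"y":0.48,"z":0.11,"twist":1},
{"hand":100,"x":1,"y":0.38,"z":0.1,"twist":1},
{"hand":100,"x":1,"y":0.29,"z":0.1,"twist":1},
{"hand":100,"x":0.29,"y":0.05,"z":0.03,"twist":1},
{"hand":100,"x":-0,"y":0,"z":-0,"twist":1},
{"hand":100,"x":-0,"y":0,"z":-0,"twist":1},
{"hand":100,"x":-0,"y":0,"z":-0,"twist":1},
{"hand":100,"x":-0,"y":0,"z":-0,"twist":1},
{"hand":100,"x":-0,"y":0,"z":-0,"twist":0.4},
{"hand":100,"x":-0,"y":0,"z":-0,"twist":0},
{"hand":100,"x":-0,"y":0,"z":-0,"twist":0},
{"hand":100,"x":-0,"y":0,"z":-0,"twist":0},
end [545.1 -35.  195. ] -79.0
```

```bash
python3 -m crank '[{"hand":100,"x":0.95,"y":1,"z":0.1,"twist":1},{"hand":100,"x":1,"y":0.85,"z":0.1,"twist":1},{"hand":100,"x":1,"y":0.7,"z":0.1,"twist":1},{"hand":100,"x":1,"y":0.6,"z":0.1,"twist":1},{"hand":100,"x":1,"y":0.5,"z":0.1,"twist":1},{"hand":100,"x":1,"y":0.4,"z":0.1,"twist":1},{"hand":100,"x":1,"y":0.3,"z":0.1,"twist":1},{"hand":100,"x":0.3,"y":0,"z":0,"twist":1}]'; python3 - <<'E'
from h import *
c,s,im=snap('wrist','w1')
plan(s,[545,-35,195],-79,5)
E
```

```text
t: 3.15
eef_pos: [545.8, -44.0, 196.7]
ee_rot: [0.004, 0.872, -0.489, -0.003]
contact_force: [-0.2, 0.9, 0.1]
width: 87.0
{"hand":100,"x":-0.32,"y":-0.16,"z":0.07,"twist":1},
{"hand":100,"x":-0,"y":-0,"z":-0,"twist":1},
{"hand":100,"x":-0,"y":-0,"z":-0,"twist":1},
{"hand":100,"x":-0,"y":-0,"z":-0,"twist":1},
{"hand":100,"x":-0,"y":-0,"z":-0,"twist":0.1},
end [545.  -35.1 195. ] -79.0
```

View pics/w1.png

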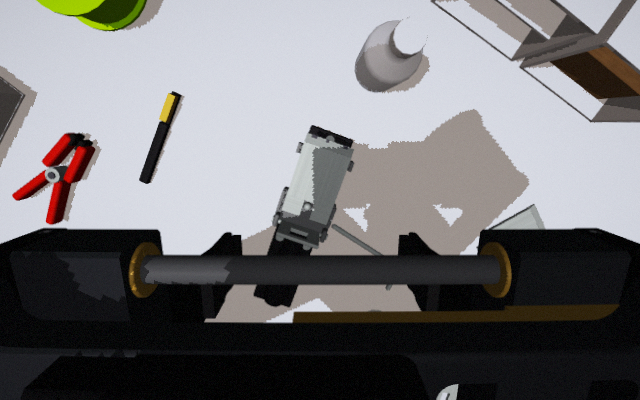

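```bash
python3 -m crank '[{"hand":100,"x":-0.3,"y":0,"z":0.4,"twist":1},{"hand":100,"x":0,"y":0.2,"z":0.4,"twist":1},{"hand":100,"x":0,"y":0.4,"z":0.4,"twist":1},{"hand":100,"x":0,"y":0.5,"z":0.4,"twist":1},{"hand":100,"x":0,"y":0.3,"z":0.3,"twist":0},{"hand":100,"x":0,"y":0,"z":0,"twist":0},{"hand":100,"x":0,"y":0,"z":0,"twist":0},{"hand":100,"x":0,"y":0,"z":0,"twist":0}]'; python3 - <<'E'
from h import *
c,s,im=snap('wrist','w2')
cv2.imwrite('pics/w2c.png',cv2.resize(im[60:260,230:430],None,fx=3,fy=3,interpolation=cv2.INTER_CUBIC))
E
```

```text
t: 4.2
eef_pos: [508.1, -47.6, 148.2]
ee_rot: [0.004, 0.774, -0.634, -0.001]
contact_force: [-0.2, 0.6, 0.6]
width: 86.8
```

View pics/w2c.png

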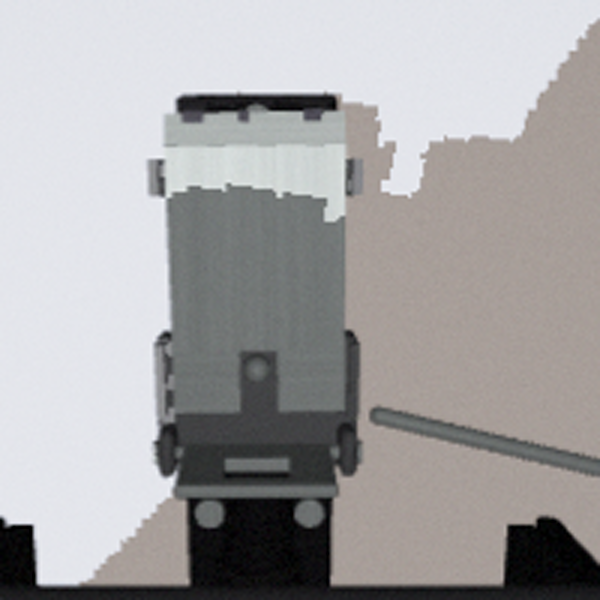

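View pics/w2.png

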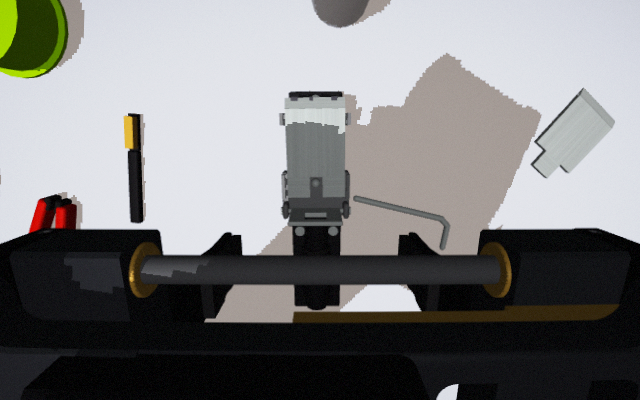

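```bash
python3 - <<'E'
from h import *
c,s,im=load('w2')
f=lambda u,v,z: plane(c,[(u/3+230-1/3,v/3+60-1/3)],z)[0].round(1)
P={k:f(*v) for k,v in dict(rl=(173,412,45),rr=(343,410,45),l2=(166,210,45),r2=(347,210,45),fl=(163,114,40.5),fr=(345,114,40.5),pin=(257,369,48.5),notch=(258,352,45),flapL=(175,492,84),flapR=(338,492,84),eyel=(165,450,48),eyer=(347,450,48),boltsm=(259,110,40)).items()}
for k,v in P.items(): print(k,v)
rear=(P['rl']+P['rr'])/2; front=(P['fl']+P['fr'])/2; d=front-rear; print(rear,front,np.hypot(*d[:2]),np.degrees(np.arctan2(d[1],d[0])))
for a,b in(('rl','l2'),('rr','r2'),('rl','fl'),('rr','fr')):
    d=P[b]-P[a];print(np.degrees(np.arctan2(d[1],d[0])),np.hypot(*d[:2]))
togo(s,[0,0,0])
E
```

```text
rl [509.9 -18.8  45. ]
rr [520.3 -67.6  45. ]
l2 [566.3  -7.   45. ]
r2 [576.2 -56.3  45. ]
fl [591.5  -1.3  40.5]
fr [601.4 -50.6  40.5]
pin [528.  -40.4  48.5]
notch [532.3 -39.8  45. ]
flapL [498.9 -25.2  84. ]
flapR [507.1 -66.1  84. ]
eyel [499.  -18.7  48. ]
eyer [509.5 -70.9  48. ]
boltsm [597.8 -27.1  40. ]
[515.1 -43.2  45. ] [596.45 -25.95  40.5 ] 83.15879388254751 11.97204762051845
11.816961534934995 57.621176662751324
11.428149182841441 57.03069349043557
12.1043471312389 83.45543721052573
11.83880157180966 82.86259711112127
pos [508.1 -47.6 148.2] ang -78.63 units [-5.891 19.503  6.064] axisz [-0.007 -0.004 -1.   ]
```

```bash
python3 - <<'E'
from h import *
from cell import robot
togo(robot.observe(),[556.3,-34.6,52],-78.2)
E
python3 -m crank '[{"hand":100,"x":-0.05,"y":-0.5,"z":0.2,"twist":-0.1},{"hand":100,"x":0,"y":-0.7,"z":0.3,"twist":0},{"hand":100,"x":0,"y":-0.6,"z":0.4,"twist":0},{"hand":100,"x":0,"y":-0.2,"z":0.5,"twist":0},{"hand":100,"x":0,"y":0,"z":0.6,"twist":0},{"hand":100,"x":0,"y":0,"z":0.6,"twist":0},{"hand":100,"x":0,"y":0,"z":0.4,"twist":0},{"hand":100,"x":0,"y":0,"z":0.2,"twist":0}]'
python3 - <<'E'
from h import *
from cell import robot
togo(robot.observe(),[556.3,-34.6,52],-78.2)
E
```

```text
pos [508.2 -47.7 148.3] ang -78.63 units [-0.145 -2.017  3.836] axisz [-0.007 -0.004 -1.   ]
twist units (tool z down so -) -0.09
t: 5.25
eef_pos: [560.1, -35.5, 61.2]
ee_rot: [0.004, 0.777, -0.63, -0.002]
contact_force: [-0.6, -0.1, 0.3]
width: 86.6
pos [560.1 -35.5  61.2] ang -78.05 units [-0.068  0.138  0.37 ] axisz [-0.008 -0.004 -1.   ]
twist units (tool z down so -) 0.03
```

```bash
python3 -m crank '[{"hand":100,"x":-0.07,"y":0.14,"z":0.37,"twist":0},{"hand":100,"x":0,"y":0,"z":0,"twist":0},{"hand":0,"x":0,"y":0,"z":0,"twist":0},{"hand":0,"x":0,"y":0,"z":0,"twist":0},{"hand":0,"x":0,"y":0,"z":0,"twist":0},{"hand":0,"x":0,"y":0,"z":0,"twist":0},{"hand":0,"x":0,"y":0,"z":0,"twist":0},{"hand":0,"x":0,"y":0,"z":0,"twist":0}]'
python3 - <<'E'
from h import *
from cell import robot
togo(robot.observe(),[556.3,-34.6,52],-78.2)
E
```

```text
t: 6.25
eef_pos: [556.8, -34.9, 52.8]
ee_rot: [0.003, 0.777, -0.63, -0.0]
contact_force: [-0.3, -0.6, -1.2]
width: 35.0
pos [556.8 -34.9  52.8] ang -78.07 units [-0.017  0.018  0.031] axisz [-0.005 -0.005 -1.   ]
twist units (tool z down so -) 0.03
```

```bash
python3 - <<'E'
from h import *
c,s,im=snap('wrist','w3'); print(s['width'],s['contact_force'])
cs,ss,ims=snap('side','s3')
cv2.imwrite('pics/s3c.png',cv2.resize(ims[150:290,280:420],None,fx=4,fy=4,interpolation=cv2.INTER_CUBIC))
E
```

```text
34.980522640459625 [-0.27569463 -0.62663195 -1.16786162]
```

View pics/w3.png

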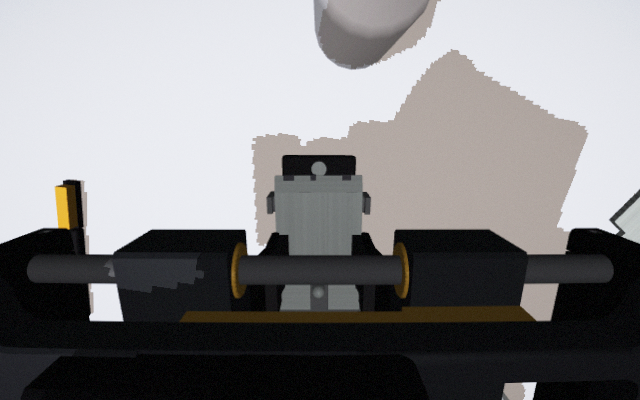

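View pics/s3c.png

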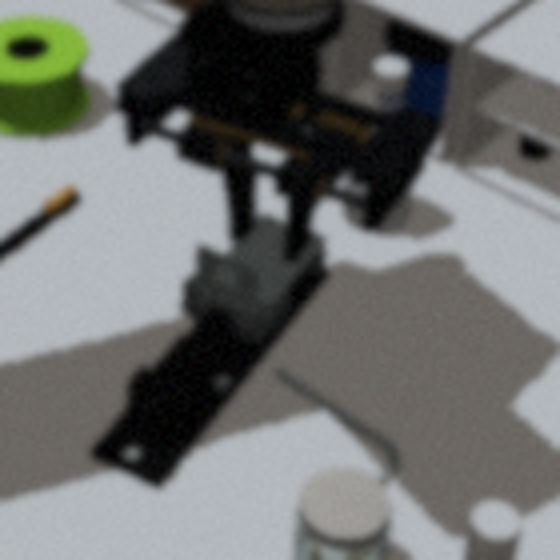

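```bash
python3 - <<'E'
from h import *
from cell import robot
s=robot.observe();print(s['width'],s['wrist_torque'],s['contact_force'])
c,_,im=load('w3'); 
cv2.imwrite('pics/w3c.png',cv2.resize(im[150:320,230:410],None,fx=3.5,fy=3.5,interpolation=cv2.INTER_CUBIC))
M=tool(s);u=[]
for wx in(17.5,25):
  for z in(0,22): u.append(proj(c,[s['eef_pos']+M@[sx*wx,0,z] for sx in(-1,1)]).round(0).tolist())
print(u)
E
```

```text
27.339902232644025 [-0.01273978  0.11566771 -0.01063726] [-0.83362274  0.15283858  0.59397513]
[[[288.0, 251.0], [350.0, 251.0]], [[291.0, 237.0], [347.0, 237.0]], [[275.0, 251.0], [363.0, 251.0]], [[280.0, 237.0], [359.0, 237.0]]]
```

View pics/w3c.png

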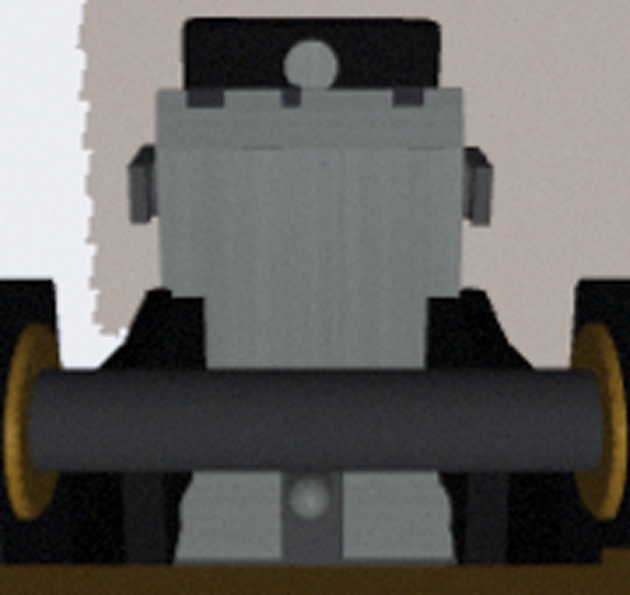

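```bash
python3 - <<'E'
from h import *
c,s,im=load('s3'); w,_,_=load('w3'); M=tool(s)
for z in(-20,0,10,22):
  for sx in (-17,17):
    for y in (-9.5,9.5):
      P=s['eef_pos']+M@[sx,y,z]; a=proj(c,[P])[0]; b=proj(w,[P])[0]
      print(z,sx,y,'side crop',((a-[280,150])*4).round(0),'wrist crop',((b-[230,150])*3.5).round(0))
print(((proj(c,[[528,-40.4,49],[601.4,-50.6,40],[556,-34,45]])-[280,150])*4).round(0))
E
```

```text
-20 -17 -9.5 side crop [253. 204.] wrist crop [191. 344.]
-20 -17 9.5 side crop [239. 219.] wrist crop [195. 466.]
-20 17 -9.5 side crop [299. 220.] wrist crop [431. 344.]
-20 17 9.5 side crop [285. 236.] wrist crop [427. 466.]
0 -17 -9.5 side crop [252. 227.] wrist crop [205. 297.]
0 -17 9.5 side crop [238. 243.] wrist crop [208. 407.]
0 17 -9.5 side crop [297. 244.] wrist crop [418. 297.]
0 17 9.5 side crop [284. 260.] wrist crop [415. 407.]
10 -17 -9.5 side crop [251. 239.] wrist crop [210. 277.]
10 -17 9.5 side crop [238. 254.] wrist crop [213. 382.]
10 17 -9.5 side crop [297. 256.] wrist crop [413. 277.]
10 17 9.5 side crop [283. 272.] wrist crop [410. 382.]
22 -17 -9.5 side crop [251. 252.] wrist crop [217. 256.]
22 -17 9.5 side crop [237. 268.] wrist crop [219. 355.]
22 17 -9.5 side crop [296. 269.] wrist crop [407. 256.]
22 17 9.5 side crop [282. 286.] wrist crop [405. 355.]
[[245. 273.]
 [328. 237.]
 [265. 252.]]
```

```bash
python3 -m crank '[{"hand":100,"x":0,"y":0,"z":0,"twist":0},{"hand":100,"x":0,"y":0,"z":0,"twist":0},{"hand":100,"x":0,"y":0,"z":0,"twist":0},{"hand":100,"x":0,"y":0,"z":0,"twist":0},{"hand":100,"x":0,"y":0,"z":0,"twist":0},{"hand":100,"x":0,"y":0,"z":0,"twist":0},{"hand":100,"x":0,"y":0,"z":0,"twist":0},{"hand":100,"x":0,"y":0,"z":0,"twist":0}]'
python3 - <<'E'
from h import *
c,s,im=snap('wrist','w4'); togo(s,[556.3,-34.6,34],-78.2); M=tool(s); print(s['width'])
for z in(-10,0,10,22):
  print(z,[proj(c,[s['eef_pos']+M@[sx*s['width']/2,y,z]])[0].round(0).tolist() for sx in(-1,1) for y in(-9.5,0,9.5)])
cv2.imwrite('pics/w4c.png',cv2.resize(im[180:330,190:450],None,fx=3,fy=3,interpolation=cv2.INTER_CUBIC))
E
```

```text
t: 7.35
eef_pos: [556.7, -34.9, 52.6]
ee_rot: [0.003, 0.777, -0.63, -0.001]
contact_force: [0.6, -0.4, -0.1]
width: 86.3
pos [556.7 -34.9  52.6] ang -78.07 units [-0.018  0.01   0.746] axisz [-0.005 -0.005 -1.   ]
twist units (tool z down so -) 0.03
86.32813423790972
-10 [[237.0, 241.0], [238.0, 258.0], [239.0, 274.0], [401.0, 241.0], [400.0, 258.0], [399.0, 274.0]]
0 [[242.0, 235.0], [243.0, 251.0], [244.0, 266.0], [396.0, 235.0], [395.0, 251.0], [394.0, 266.0]]
10 [[246.0, 229.0], [247.0, 244.0], [248.0, 259.0], [392.0, 229.0], [391.0, 244.0], [390.0, 259.0]]
22 [[250.0, 223.0], [251.0, 237.0], [252.0, 251.0], [388.0, 223.0], [387.0, 237.0], [386.0, 251.0]]
```

View pics/w4c.png

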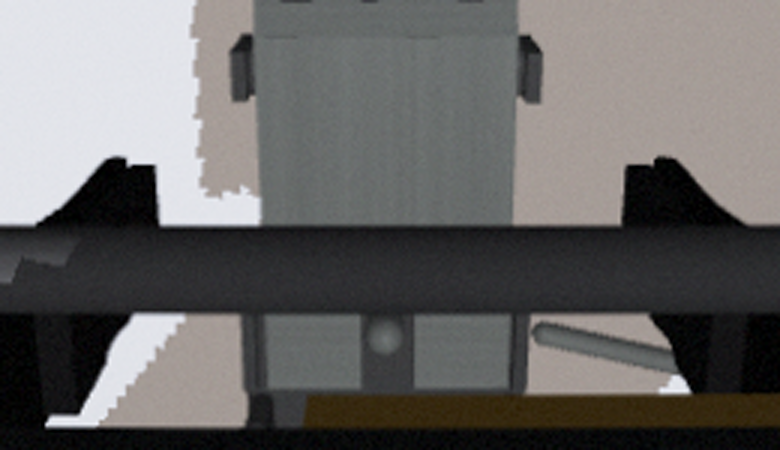

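```bash
python3 -m crank '[{"hand":100,"x":0,"y":0,"z":0.4,"twist":0},{"hand":100,"x":0,"y":0,"z":0.4,"twist":0},{"hand":0,"x":0,"y":0,"z":0.1,"twist":0},{"hand":0,"x":0,"y":0,"z":0,"twist":0},{"hand":0,"x":0,"y":0,"z":0,"twist":0},{"hand":0,"x":0,"y":0,"z":0,"twist":0},{"hand":0,"x":0,"y":0,"z":0,"twist":0},{"hand":0,"x":0,"y":0,"z":0,"twist":0}]'
python3 - <<'E'
from h import *
from cell import robot
s=robot.observe(); togo(s,[556.3,-34.6,34],-78.2); print(s['width'],s['contact_force'])
E
```

```text
t: 8.4
eef_pos: [556.3, -34.9, 28.1]
ee_rot: [0.004, 0.777, -0.63, -0.001]
contact_force: [-0.2, 0.0, -1.7]
width: 49.5
pos [556.3 -34.9  28.1] ang -78.06 units [-0.011  0.    -0.236] axisz [-0.006 -0.004 -1.   ]
twist units (tool z down so -) 0.03
49.50038623921168 [-0.2269618   0.00435007 -1.66729964]
```

```bash
python3 - <<'E'
from h import *
from cell import robot
c=robot.camera_info('top')
p=plane(c,[(u/4+170,v/4+140) for u,v in [(113,287),(265,315),(215,458),(75,420)]],45); print(p.round(0),p.mean(0))
for i in range(4):
    d=p[(i+1)%4]-p[i]; print(np.degrees(np.arctan2(d[1],d[0])),np.hypot(d[0],d[1]))
E
python3 -m crank '[{"hand":0,"x":0,"y":0,"z":-0.4,"twist":0},{"hand":0,"x":0,"y":0,"z":-0.8,"twist":0},{"hand":0,"x":0,"y":0,"z":-1,"twist":0},{"hand":0,"x":-0.3,"y":0,"z":-1,"twist":0},{"hand":0,"x":-1,"y":0.4,"z":-0.6,"twist":0},{"hand":0,"x":-1,"y":0.4,"z":-0.3,"twist":0},{"hand":0,"x":-1,"y":0.4,"z":0,"twist":0},{"hand":0,"x":-1,"y":0.4,"z":0,"twist":0}]'
```

```text
[[468. 404.  45.]
 [458. 280.  45.]
 [342. 303.  45.]
 [360. 418.  45.]] [407.2377971  351.28887981  45.        ]
-94.59011285292645 124.74397904646808
168.67317632909146 118.23291056637599
81.17852152086375 115.73763050526091
-6.981936316263018 108.9719282874932
t: 9.4
eef_pos: [494.3, 64.7, 136.9]
ee_rot: [0.003, 0.776, -0.631, 0.001]
contact_force: [-0.0, 0.8, -1.8]
width: 49.5
```

```bash
python3 - <<'E'
from h import *
from cell import robot
plan(robot.observe(),[390,340,135],-98,14)
E
```

```text
{"hand":100,"x":-1,"y":0.16,"z":0.01,"twist":1},
{"hand":100,"x":-1,"y":0.25,"z":0.01,"twist":1},
{"hand":100,"x":-1,"y":0.34,"z":0.01,"twist":1},
{"hand":100,"x":-1,"y":0.45,"z":0.01,"twist":0.95},
{"hand":100,"x":-1,"y":0.55,"z":0.01,"twist":0},
{"hand":100,"x":-1,"y":0.55,"z":0,"twist":0},
{"hand":100,"x":-1,"y":0.55,"z":0.01,"twist":0},
{"hand":100,"x":-1,"y":0.55,"z":0,"twist":0},
{"hand":100,"x":-1,"y":0.55,"z":0.01,"twist":0},
{"hand":100,"x":-1,"y":0.54,"z":0,"twist":0},
{"hand":100,"x":-0.65,"y":0.35,"z":0.01,"twist":0},
{"hand":100,"x":0,"y":0,"z":-0,"twist":0},
{"hand":100,"x":0,"y":0,"z":-0,"twist":0},
{"hand":100,"x":0,"y":0,"z":-0,"twist":0},
end [390.1 340.1 134.9] -98.0
```

```bash
python3 -m crank '[{"hand":0,"x":-1,"y":0.2,"z":0,"twist":1},{"hand":0,"x":-1,"y":0.3,"z":0,"twist":1},{"hand":0,"x":-1,"y":0.4,"z":0,"twist":1},{"hand":0,"x":-1,"y":0.5,"z":0,"twist":0.9},{"hand":0,"x":-1,"y":0.5,"z":0,"twist":0},{"hand":0,"x":-1,"y":0.5,"z":0,"twist":0},{"hand":0,"x":-1,"y":0.5,"z":0,"twist":0},{"hand":0,"x":-0.9,"y":0.5,"z":0,"twist":0}]'
python3 - <<'E'
from h import *
c,s,im=snap('wrist','w5'); togo(s,[390,340,135],-98)
E
```

```text
t: 10.4
eef_pos: [405.6, 275.9, 136.7]
ee_rot: [-0.005, -0.655, 0.756, 0.001]
contact_force: [0.9, -0.0, -2.3]
width: 49.2
pos [405.6 275.9 136.7] ang -98.23 units [-2.45   0.983  0.059] axisz [-0.008 -0.005 -1.   ]
twist units (tool z down so -) -0.05
```

View pics/w5.png

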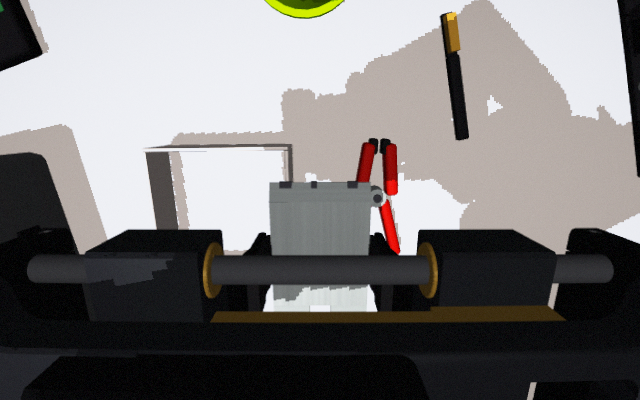

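```bash
python3 - <<'E'
from h import *
from cell import robot
c,s,im=load('w5')
p=plane(c,[(146,150),(292,146),(293,182)],45);print(p.round(1)); d=p[1]-p[0]; L=np.hypot(*d[:2]);print(L,np.degrees(np.arctan2(d[1],d[0])))
d/=L; n=np.array([d[1],-d[0],0]); ctr=(p[0]+p[1])/2+60*n*(1 if n[0]<0 else -1); print(ctr)
plan(robot.observe(),[ctr[0],ctr[1],100],-98,8)
E
```

```text
[[475.  408.3  45. ]
 [460.7 289.9  45. ]
 [431.5 293.9  45. ]]
119.24454708185844 -96.9105446235079
[408.27370346 356.29912834  45.        ]
{"hand":100,"x":-1,"y":0.09,"z":0.47,"twist":-0.03},
{"hand":100,"x":-1,"y":0.09,"z":0.47,"twist":-0},
{"hand":100,"x":-1,"y":0.08,"z":0.47,"twist":-0},
{"hand":100,"x":-0.12,"y":0.01,"z":0.06,"twist":-0},
{"hand":100,"x":0,"y":0,"z":-0,"twist":-0},
{"hand":100,"x":0,"y":0,"z":-0,"twist":-0},
{"hand":100,"x":0,"y":0,"z":-0,"twist":-0},
{"hand":100,"x":0,"y":0,"z":-0,"twist":-0},
end [408.3 356.3 100. ] -98.0
```

```bash
python3 -m crank '[{"hand":0,"x":-1,"y":0.1,"z":0.2,"twist":0},{"hand":0,"x":-1,"y":0.1,"z":0.3,"twist":0},{"hand":0,"x":-0.8,"y":0.1,"z":0.4,"twist":0},{"hand":0,"x":-0.3,"y":0,"z":0.5,"twist":0},{"hand":0,"x":0,"y":0,"z":0.5,"twist":0},{"hand":0,"x":0,"y":0,"z":0.3,"twist":0},{"hand":0,"x":0,"y":0,"z":0,"twist":0},{"hand":0,"x":0,"y":0,"z":0,"twist":0}]'
python3 - <<'E'
from h import *
from cell import robot
togo(robot.observe(),[408.3,356.3,18],-97.5)
E
```

```text
t: 11.45
eef_pos: [402.7, 356.3, 77.6]
ee_rot: [-0.008, -0.656, 0.755, 0.001]
contact_force: [-0.0, 0.5, -2.0]
width: 49.5
pos [402.7 356.3  77.6] ang -98.04 units [-0.055 -0.251  2.381] axisz [-0.013 -0.008 -1.   ]
twist units (tool z down so -) -0.11
```

```bash
python3 -m crank '[{"hand":0,"x":-0.1,"y":-0.25,"z":0.5,"twist":0},{"hand":0,"x":0,"y":0,"z":0.7,"twist":0},{"hand":0,"x":0,"y":0,"z":0.6,"twist":0},{"hand":0,"x":0,"y":0,"z":0.3,"twist":0},{"hand":75,"x":0,"y":0,"z":0,"twist":0},{"hand":75,"x":0,"y":0,"z":0,"twist":0},{"hand":75,"x":0,"y":0,"z":0,"twist":0},{"hand":75,"x":0,"y":0,"z":-0.3,"twist":0}]'
python3 - <<'E'
from h import *
from cell import robot
s=robot.observe();togo(s,[408.3,356.3,18],-97.5);print(s['width'])
E
```

```text
t: 12.45
eef_pos: [412.6, 358.5, 31.6]
ee_rot: [-0.004, -0.655, 0.755, 0.001]
contact_force: [-0.0, -1.0, 1.0]
width: 64.6
pos [412.6 358.5  31.6] ang -98.11 units [0.106 0.152 0.548] axisz [-0.008 -0.005 -1.   ]
twist units (tool z down so -) -0.12
64.593164096911
```

```bash
python3 -m crank '[{"hand":75,"x":0,"y":0,"z":-1,"twist":0},{"hand":80,"x":0,"y":0,"z":-1,"twist":0},{"hand":90,"x":0,"y":0,"z":-1,"twist":0},{"hand":100,"x":0.5,"y":-0.2,"z":-1,"twist":0},{"hand":100,"x":1,"y":-0.4,"z":-0.6,"twist":-1},{"hand":100,"x":1,"y":-0.3,"z":-0.2,"twist":-1},{"hand":100,"x":1,"y":-0.2,"z":0,"twist":-1},{"hand":100,"x":1,"y":-0.1,"z":0,"twist":-1}]'
python3 - <<'E'
from h import *
c,s,im=snap('wrist','w6')
plan(s,[450,-30,145],-67,16)
E
```

```text
t: 13.45
eef_pos: [443.2, 244.9, 163.9]
ee_rot: [-0.002, 0.782, -0.624, 0.002]
contact_force: [0.6, -0.6, 0.5]
width: 86.7
{"hand":100,"x":1,"y":0.2,"z":0.07,"twist":-1},
{"hand":100,"x":1,"y":0.29,"z":0.07,"twist":-1},
{"hand":100,"x":1,"y":0.39,"z":0.07,"twist":-0.04},
{"hand":100,"x":1,"y":0.4,"z":0.07,"twist":0},
{"hand":100,"x":1,"y":0.4,"z":0.08,"twist":0},
{"hand":100,"x":1,"y":0.4,"z":0.07,"twist":0},
{"hand":100,"x":1,"y":0.39,"z":0.08,"twist":0},
{"hand":100,"x":1,"y":0.4,"z":0.07,"twist":0},
{"hand":100,"x":1,"y":0.39,"z":0.08,"twist":0},
{"hand":100,"x":1,"y":0.4,"z":0.07,"twist":0},
{"hand":100,"x":0.31,"y":0.12,"z":0.03,"twist":0},
{"hand":100,"x":-0,"y":0,"z":-0,"twist":0},
{"hand":100,"x":-0,"y":0,"z":-0,"twist":0},
{"hand":100,"x":-0,"y":0,"z":-0,"twist":0},
{"hand":100,"x":-0,"y":0,"z":-0,"twist":0},
{"hand":100,"x":-0,"y":0,"z":-0,"twist":0},
end [450.  -30.  144.9] -67.0
```

View pics/w6.png

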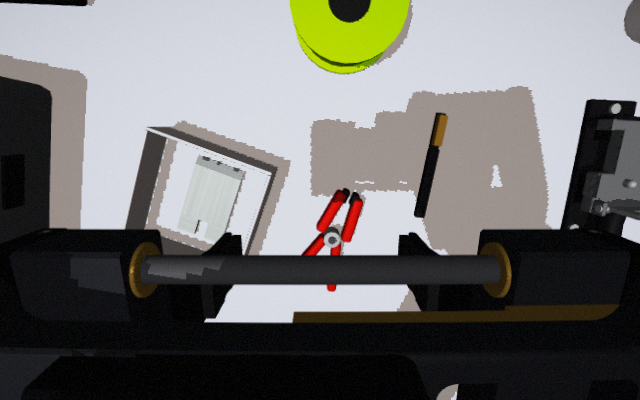

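The worn blade lies flat inside the cube (around px 210,195). On to the fresh blade.

```bash
python3 -m crank '[{"hand":100,"x":1,"y":0.2,"z":0,"twist":-1},{"hand":100,"x":1,"y":0.3,"z":0,"twist":-1},{"hand":100,"x":1,"y":0.4,"z":0.1,"twist":0},{"hand":100,"x":1,"y":0.4,"z":0.1,"twist":0},{"hand":100,"x":1,"y":0.4,"z":0.1,"twist":0},{"hand":100,"x":1,"y":0.4,"z":0.1,"twist":0},{"hand":100,"x":1,"y":0.4,"z":0.1,"twist":0},{"hand":100,"x":1,"y":0.4,"z":0.1,"twist":0}]'
python3 - <<'E'
from h import *
from cell import robot
plan(robot.observe(),[375,-355,115],-67,16)
E
```

```text
t: 14.5
eef_pos: [450.8, 26.0, 155.2]
ee_rot: [-0.005, 0.834, -0.552, 0.007]
contact_force: [-0.1, -0.3, -1.1]
width: 87.4
{"hand":100,"x":1,"y":0.68,"z":0.13,"twist":-0.01},
{"hand":100,"x":1,"y":0.68,"z":0.12,"twist":0},
{"hand":100,"x":1,"y":0.68,"z":0.13,"twist":0},
{"hand":100,"x":1,"y":0.68,"z":0.12,"twist":0},
{"hand":100,"x":1,"y":0.68,"z":0.13,"twist":0},
{"hand":100,"x":1,"y":0.68,"z":0.12,"twist":0},
{"hand":100,"x":1,"y":0.68,"z":0.13,"twist":0},
{"hand":100,"x":1,"y":0.68,"z":0.12,"twist":0},
{"hand":100,"x":1,"y":0.68,"z":0.13,"twist":0},
{"hand":100,"x":1,"y":0.68,"z":0.12,"twist":0},
{"hand":100,"x":1,"y":0.69,"z":0.13,"twist":0},
{"hand":100,"x":1,"y":0.68,"z":0.12,"twist":0},
{"hand":100,"x":0.84,"y":0.58,"z":0.11,"twist":0},
{"hand":100,"x":0,"y":-0,"z":-0,"twist":0},
{"hand":100,"x":0,"y":-0,"z":-0,"twist":0},
{"hand":100,"x":0,"y":-0,"z":-0,"twist":0},
end [ 375.  -355.   114.9] -67.0
```

```bash
python3 -m crank '[{"hand":100,"x":1,"y":0.7,"z":0,"twist":0},{"hand":100,"x":1,"y":0.7,"z":0,"twist":0},{"hand":100,"x":1,"y":0.7,"z":0,"twist":0},{"hand":100,"x":1,"y":0.7,"z":0.1,"twist":0},{"hand":100,"x":1,"y":0.7,"z":0.1,"twist":0},{"hand":100,"x":1,"y":0.7,"z":0.1,"twist":0},{"hand":100,"x":1,"y":0.7,"z":0.1,"twist":0},{"hand":100,"x":1,"y":0.7,"z":0.1,"twist":0}]'
python3 - <<'E'
from h import *
from cell import robot
plan(robot.observe(),[375,-355,115],-67,7)
E
```

```text
t: 15.5
eef_pos: [401.4, -219.3, 147.5]
ee_rot: [-0.006, 0.832, -0.554, 0.014]
contact_force: [-0.3, 0.8, 1.2]
width: 87.1
{"hand":100,"x":1,"y":0.67,"z":0.28,"twist":-0.07},
{"hand":100,"x":1,"y":0.67,"z":0.28,"twist":0},
{"hand":100,"x":1,"y":0.68,"z":0.29,"twist":0},
{"hand":100,"x":1,"y":0.67,"z":0.28,"twist":0},
{"hand":100,"x":0.59,"y":0.4,"z":0.17,"twist":0},
{"hand":100,"x":-0,"y":-0,"z":0,"twist":0},
{"hand":100,"x":-0,"y":-0,"z":0,"twist":0},
end [ 375.  -355.1  115. ] -67.0
```

```bash
python3 -m crank '[{"hand":100,"x":1,"y":0.7,"z":0.3,"twist":0},{"hand":100,"x":1,"y":0.7,"z":0.3,"twist":0},{"hand":100,"x":1,"y":0.7,"z":0.3,"twist":0},{"hand":100,"x":1,"y":0.7,"z":0.3,"twist":0},{"hand":100,"x":0.4,"y":0.3,"z":0.1,"twist":0},{"hand":100,"x":0,"y":0,"z":0,"twist":0},{"hand":100,"x":0,"y":0,"z":0,"twist":0},{"hand":100,"x":0,"y":0,"z":0,"twist":0}]'
python3 - <<'E'
from h import *
c,s,im=snap('wrist','w7')
togo(s,[375,-355,115],-67)
cv2.imwrite('pics/w7c.png',cv2.resize(im[60:260,220:440],None,fx=3,fy=3,interpolation=cv2.INTER_CUBIC))
E
```

```text
t: 16.5
eef_pos: [374.3, -354.5, 118.7]
ee_rot: [-0.006, 0.831, -0.557, 0.017]
contact_force: [-0.8, 0.1, -0.3]
width: 87.0
pos [ 374.3 -354.5  118.7] ang -67.67 units [ 0.027 -0.014  0.15 ] axisz [ 0.036 -0.009 -0.999]
twist units (tool z down so -) -0.13
```

View pics/w7.png

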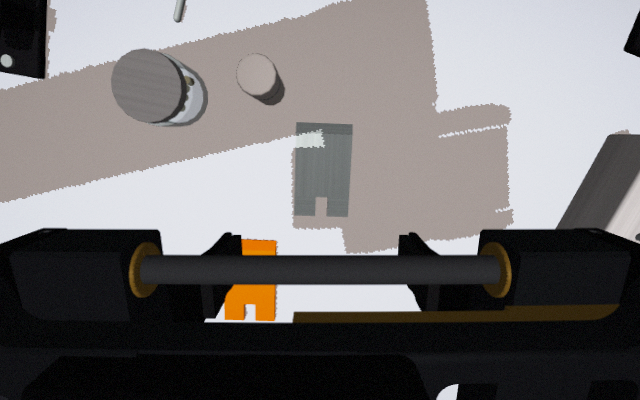

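View pics/w7c.png

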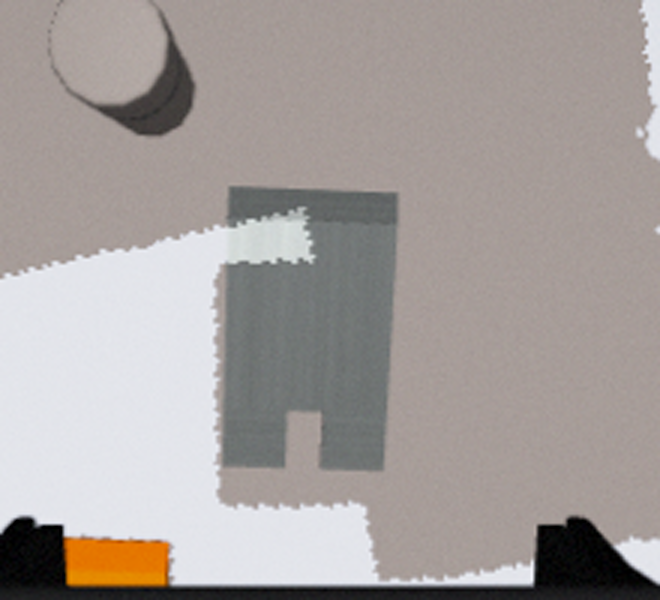

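```bash
python3 - <<'E'
from h import *
c,s,im=load('w7')
f=lambda u,v,z: plane(c,[(u/3+220-1/3,v/3+60-1/3)],z)[0].round(1)
P={k:f(*v) for k,v in dict(rl=(222,467,5),rr=(384,470,5),fl=(229,187,0.5),fr=(397,193,.5),notch=(303.5,411,5),gl=(109,48,70)).items()}
for k,v in P.items(): print(k,v)
rear=(P['rl']+P['rr'])/2; front=(P['fl']+P['fr'])/2; d=front-rear; L=np.hypot(*d[:2]); print(rear,front,L,np.degrees(np.arctan2(d[1],d[0])))
d/=L; d[2]=0
for a,b in(('rl','fl'),('rr','fr'),('rl','rr'),('fl','fr')):
    e=P[b]-P[a];print(np.degrees(np.arctan2(e[1],e[0])),np.hypot(*e[:2]))
for C in (rear+42*d,P['notch']+24*d,front-42*d): print('C',C)
C=rear+42*d; n=np.array([-d[1],d[0],0])
J=plane(c,[(147,82)],55)[0]; G=P['gl']
for q in (G,J): print('obst rel blade: fwd',(q-C)@d,'left',(q-C)@n)
E
```

```text
rl [ 358.8 -338.     5. ]
rr [ 376.7 -384.8    5. ]
fl [ 437.6 -309.2    0.5]
fr [ 454.9 -355.7    0.5]
notch [ 384.5 -354.6    5. ]
gl [ 453.3 -279.1   70. ]
[ 367.75 -361.4     5.  ] [ 446.25 -332.45    0.5 ] 83.6681092173117 20.24346030926334
20.076460051532486 83.89803335001365
20.411379510558096 83.4388998009921
-69.06921547868944 50.106386818448605
-69.59263422367866 49.613909340022765
C [ 407.15569508 -346.86758124    5.        ]
C [ 407.01754005 -346.29576071    5.        ]
C [ 406.84430492 -346.98241876    0.5       ]
obst rel blade: fwd 66.74226853112017 left 47.61524477208693
obst rel blade: fwd 62.816196026215835 left 126.1181594346673
```

```bash
python3 - <<'E'
from h import *
from cell import robot
togo(robot.observe(),[407,-346.8,30],-69.8)
E
```

```text
pos [ 374.3 -354.4  118.7] ang -67.67 units [ 0.138 -1.223  3.591] axisz [ 0.035 -0.009 -0.999]
twist units (tool z down so -) 0.43
```

```bash
python3 -m crank '[{"hand":100,"x":0.15,"y":-0.4,"z":0.3,"twist":0.4},{"hand":100,"x":0,"y":-0.4,"z":0.6,"twist":0},{"hand":100,"x":0,"y":-0.3,"z":0.8,"twist":0},{"hand":100,"x":0,"y":-0.1,"z":0.8,"twist":0},{"hand":100,"x":0,"y":0,"z":0.6,"twist":0},{"hand":100,"x":0,"y":0,"z":0.3,"twist":0},{"hand":100,"x":0,"y":0,"z":0,"twist":0},{"hand":100,"x":0,"y":0,"z":0,"twist":0}]'
python3 - <<'E'
from h import *
c,s,im=snap('wrist','w8')
togo(s,[407,-346.8,6],-69.8); print(s['contact_force'])
E
```

```text
t: 17.55
eef_pos: [409.0, -343.9, 30.9]
ee_rot: [-0.007, 0.822, -0.569, 0.017]
contact_force: [0.1, -0.4, 0.3]
width: 86.5
pos [ 409.  -343.9   30.9] ang -69.36 units [0.06  0.143 0.992] axisz [ 0.035 -0.008 -0.999]
twist units (tool z down so -) 0.09
[ 0.14526648 -0.43054636  0.26653165]
```

View pics/w8.png

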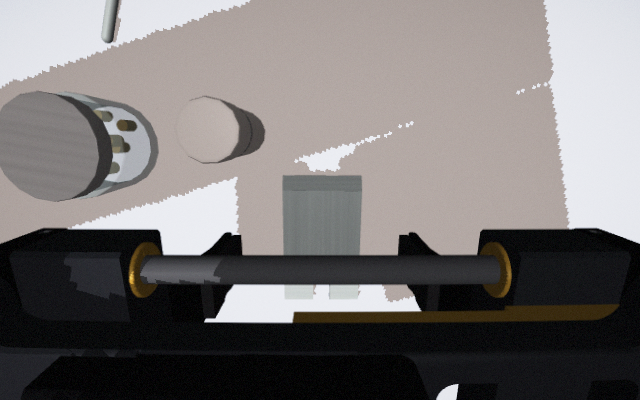

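```bash
python3 -m crank '[{"hand":100,"x":0.05,"y":0.15,"z":0.3,"twist":0.1},{"hand":100,"x":0,"y":0,"z":0.3,"twist":0},{"hand":100,"x":0,"y":0,"z":0.2,"twist":0},{"hand":100,"x":0,"y":0,"z":0.05,"twist":0},{"hand":100,"x":0,"y":0,"z":0,"twist":0},{"hand":100,"x":0,"y":0,"z":0,"twist":0},{"hand":100,"x":0,"y":0,"z":0,"twist":0},{"hand":100,"x":0,"y":0,"z":0,"twist":0}]'
python3 - <<'E'
from h import *
from cell import robot
s=robot.observe()
togo(s,[407,-346.8,6],-69.8); print(s['contact_force'])
E
```

```text
t: 18.6
eef_pos: [406.9, -347.8, 9.4]
ee_rot: [-0.006, 0.82, -0.573, 0.018]
contact_force: [0.0, 0.7, 0.7]
width: 87.0
pos [ 406.9 -347.8    9.4] ang -69.92 units [-0.039 -0.014  0.134] axisz [ 0.036 -0.01  -0.999]
twist units (tool z down so -) -0.02
[0.01729476 0.716206   0.70365266]
```

```bash
python3 -m crank '[{"hand":100,"x":-0.04,"y":0,"z":0.1,"twist":0},{"hand":100,"x":0,"y":0,"z":0.06,"twist":0},{"hand":100,"x":0,"y":0,"z":0,"twist":0},{"hand":0,"x":0,"y":0,"z":0,"twist":0},{"hand":0,"x":0,"y":0,"z":0,"twist":0},{"hand":0,"x":0,"y":0,"z":0,"twist":0},{"hand":0,"x":0,"y":0,"z":0,"twist":0},{"hand":0,"x":0,"y":0,"z":0,"twist":0}]'
python3 - <<'E'
from h import *
from cell import robot
s=robot.observe()
togo(s,[407,-346.8,6],-69.8); print(s['contact_force'],s['width'])
E
```

```text
t: 19.6
eef_pos: [406.7, -346.9, 5.2]
ee_rot: [-0.006, 0.82, -0.573, 0.018]
contact_force: [-0.0, -0.1, 0.4]
width: 44.8
pos [ 406.7 -346.9    5.2] ang -69.92 units [ 0.    -0.013 -0.032] axisz [ 0.037 -0.01  -0.999]
twist units (tool z down so -) -0.02
[-0.02122529 -0.14230609  0.41032831] 44.84229486722018
```

```bash
python3 -m crank '[{"hand":80,"x":0,"y":0,"z":0,"twist":0},{"hand":80,"x":0,"y":0,"z":0,"twist":0},{"hand":80,"x":0,"y":0,"z":0,"twist":0},{"hand":80,"x":0,"y":0,"z":0,"twist":0},{"hand":80,"x":0,"y":0,"z":0.1,"twist":0},{"hand":80,"x":0,"y":0,"z":0.06,"twist":0},{"hand":80,"x":0,"y":0,"z":0,"twist":0},{"hand":80,"x":0,"y":0,"z":0,"twist":0}]'
python3 - <<'E'
from h import *
c,s,im=snap('wrist','w9')
togo(s,[407,-346.8,6],-69.8); print(s['contact_force'],s['width'])
E
```

```text
t: 20.6
eef_pos: [406.9, -346.9, 0.8]
ee_rot: [-0.006, 0.819, -0.573, 0.018]
contact_force: [0.5, 0.2, 0.6]
width: 69.5
pos [ 406.9 -346.9    0.8] ang -69.92 units [ 0.001 -0.013 -0.208] axisz [ 0.037 -0.01  -0.999]
twist units (tool z down so -) -0.02
[0.50554488 0.19078579 0.59635431] 69.53622511647404
```

View pics/w9.png

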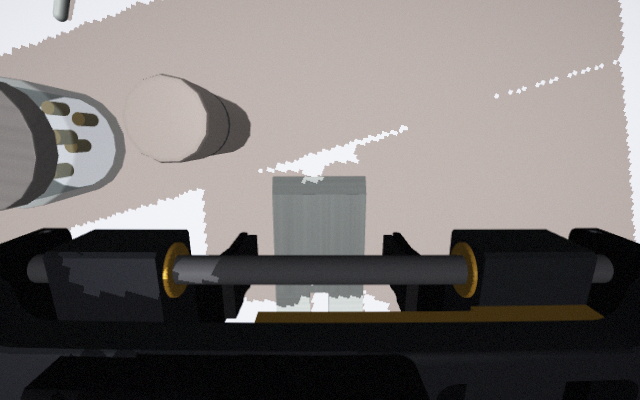

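```bash
python3 -m crank '[{"hand":80,"x":0,"y":0,"z":0.05,"twist":0},{"hand":80,"x":0,"y":0,"z":0,"twist":0},{"hand":0,"x":0,"y":0,"z":0,"twist":0},{"hand":0,"x":0,"y":0,"z":0,"twist":0},{"hand":0,"x":0,"y":0,"z":0,"twist":0},{"hand":0,"x":0,"y":0,"z":0,"twist":0},{"hand":0,"x":0,"y":0,"z":0,"twist":0},{"hand":0,"x":0,"y":0,"z":0,"twist":0}]'
python3 - <<'E'
from h import *
from cell import robot
s=robot.observe()
togo(s,[407,-346.8,6],-69.8); print(s['contact_force'],s['width'])
E
```

```text
t: 21.65
eef_pos: [406.9, -346.9, -0.4]
ee_rot: [-0.006, 0.82, -0.573, 0.018]
contact_force: [-0.1, -0.3, 0.8]
width: 49.0
pos [ 4.069e+02 -3.469e+02 -4.000e-01] ang -69.92 units [ 0.003 -0.013 -0.258] axisz [ 0.037 -0.01  -0.999]
twist units (tool z down so -) -0.02
[-0.08928422 -0.34067669  0.75229666] 48.98318746895605
```

```bash
python3 -m crank '[{"hand":0,"x":0,"y":0,"z":-0.2,"twist":0},{"hand":0,"x":0,"y":0,"z":-0.4,"twist":0},{"hand":0,"x":0,"y":0,"z":-0.7,"twist":0},{"hand":0,"x":0,"y":0,"z":-1,"twist":0},{"hand":0,"x":0,"y":0,"z":-1,"twist":0},{"hand":0,"x":0,"y":0,"z":-1,"twist":0},{"hand":0,"x":0,"y":0,"z":-1,"twist":0},{"hand":0,"x":0,"y":0,"z":-0.5,"twist":0}]'
python3 - <<'E'
from h import *
c,s,im=snap('wrist','w10')
togo(s,[407,-346.8,6],-69.8); print(s['contact_force'],s['width'])
plan(s,[545,-50,130],-78.1,16)
E
```

```text
t: 22.65
eef_pos: [400.2, -343.9, 151.2]
ee_rot: [-0.007, 0.82, -0.573, 0.017]
contact_force: [0.4, 0.8, -1.9]
width: 48.6
pos [ 400.2 -343.9  151.2] ang -69.92 units [ 0.09  -0.043  5.814] axisz [ 0.035 -0.008 -0.999]
twist units (tool z down so -) -0.02
[ 0.35608224  0.82412109 -1.91588963] 48.63121465314374
{"hand":100,"x":-0.95,"y":-1,"z":0.09,"twist":1},
{"hand":100,"x":-1,"y":-0.88,"z":0.09,"twist":0.64},
{"hand":100,"x":-1,"y":-0.78,"z":0.08,"twist":-0},
{"hand":100,"x":-1,"y":-0.78,"z":0.08,"twist":-0},
{"hand":100,"x":-1,"y":-0.79,"z":0.08,"twist":-0},
{"hand":100,"x":-1,"y":-0.78,"z":0.08,"twist":-0},
{"hand":100,"x":-1,"y":-0.79,"z":0.08,"twist":-0},
{"hand":100,"x":-1,"y":-0.78,"z":0.08,"twist":-0},
{"hand":100,"x":-1,"y":-0.79,"z":0.09,"twist":-0},
{"hand":100,"x":-1,"y":-0.78,"z":0.08,"twist":-0},
{"hand":100,"x":-0.18,"y":-0.14,"z":0.02,"twist":-0},
{"hand":100,"x":0,"y":-0,"z":-0,"twist":-0},
{"hand":100,"x":0,"y":-0,"z":-0,"twist":-0},
{"hand":100,"x":0,"y":-0,"z":-0,"twist":-0},
{"hand":100,"x":0,"y":-0,"z":-0,"twist":-0},
{"hand":100,"x":0,"y":-0,"z":-0,"twist":-0},
end [544.9 -50.  129.9] -78.1
```

View pics/w10.png

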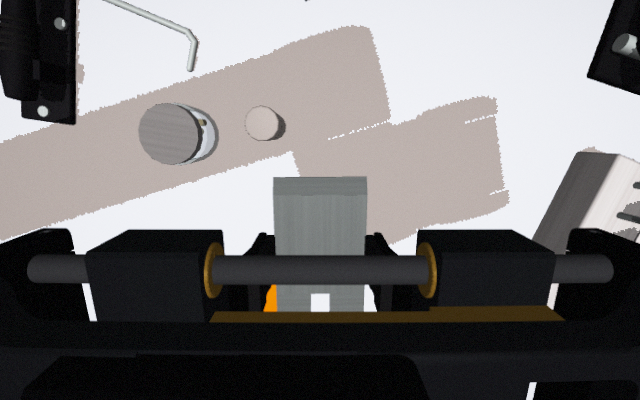

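```bash
python3 -m crank '[{"hand":0,"x":-0.7,"y":-0.7,"z":0,"twist":0.8},{"hand":0,"x":-1,"y":-0.9,"z":0,"twist":0.8},{"hand":0,"x":-1,"y":-0.8,"z":0,"twist":0},{"hand":0,"x":-1,"y":-0.8,"z":0,"twist":0},{"hand":0,"x":-1,"y":-0.8,"z":0,"twist":0},{"hand":0,"x":-1,"y":-0.8,"z":0,"twist":0},{"hand":0,"x":-1,"y":-0.8,"z":0,"twist":0},{"hand":0,"x":-1,"y":-0.8,"z":0,"twist":0}]'
python3 - <<'E'
from h import *
from cell import robot
s=robot.observe(); togo(s,[558.5,-34.5,110],-78.1); print(s['contact_force'],s['width'])
plan(s,[558.5,-34.5,110],-78.1,6)
E
```

```text
t: 23.7
eef_pos: [512.3, -114.5, 150.1]
ee_rot: [-0.007, 0.774, -0.633, 0.013]
contact_force: [0.5, 0.1, -1.1]
width: 48.9
pos [ 512.3 -114.5  150.1] ang -78.54 units [-2.788 -2.402  1.636] axisz [ 0.029 -0.006 -1.   ]
twist units (tool z down so -) -0.09
[ 0.51994115  0.09362618 -1.06602544] 48.94992665114401
{"hand":100,"x":-1,"y":-0.88,"z":0.58,"twist":-0.09},
{"hand":100,"x":-1,"y":-0.9,"z":0.58,"twist":0},
{"hand":100,"x":-0.76,"y":-0.68,"z":0.44,"twist":0},
{"hand":100,"x":0,"y":0,"z":0,"twist":0},
{"hand":100,"x":0,"y":0,"z":0,"twist":0},
{"hand":100,"x":0,"y":0,"z":0,"twist":0},
end [558.5 -34.4 110.1] -78.1
```

```bash
python3 -m crank '[{"hand":0,"x":-0.9,"y":-0.9,"z":0.3,"twist":-0.1},{"hand":0,"x":-0.9,"y":-0.8,"z":0.3,"twist":0},{"hand":0,"x":-0.6,"y":-0.5,"z":0.4,"twist":0},{"hand":0,"x":-0.2,"y":-0.1,"z":0.5,"twist":0},{"hand":0,"x":0,"y":0,"z":0.4,"twist":0},{"hand":0,"x":0,"y":0,"z":0.3,"twist":0},{"hand":0,"x":0,"y":0,"z":0,"twist":0},{"hand":0,"x":0,"y":0,"z":0,"twist":0}]'
python3 - <<'E'
from h import *
c,s,im=snap('wrist','w11')
togo(s,[558.4,-34.4,60],-78.1); print(s['contact_force'],s['width'])
E
```

```text
t: 24.7
eef_pos: [554.8, -36.1, 89.7]
ee_rot: [-0.005, 0.777, -0.629, 0.01]
contact_force: [-0.7, 0.3, -1.4]
width: 49.2
pos [554.8 -36.1  89.7] ang -77.95 units [-0.049 -0.132  1.192] axisz [ 0.021 -0.005 -1.   ]
twist units (tool z down so -) 0.03
[-0.68440189  0.26849108 -1.38199292] 49.187667964522824
```

View pics/w11.png

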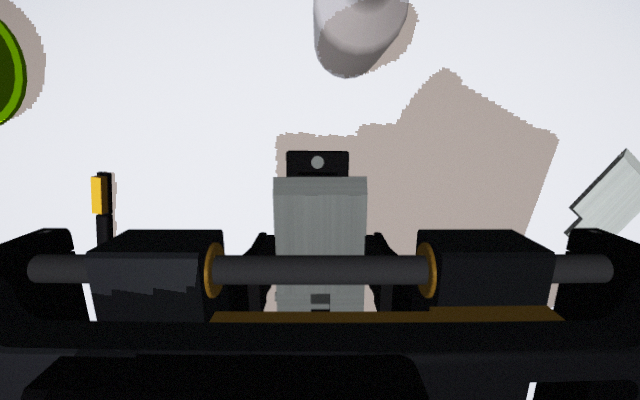

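```bash
python3 -m crank '[{"hand":0,"x":-0.05,"y":-0.13,"z":0.2,"twist":0},{"hand":0,"x":0,"y":0,"z":0.4,"twist":0},{"hand":0,"x":0,"y":0,"z":0.4,"twist":0},{"hand":0,"x":0,"y":0,"z":0.2,"twist":0},{"hand":0,"x":0,"y":0,"z":0.1,"twist":0},{"hand":0,"x":0,"y":0,"z":0,"twist":0},{"hand":0,"x":0,"y":0,"z":0,"twist":0},{"hand":0,"x":0,"y":0,"z":0,"twist":0}]'
python3 - <<'E'
from h import *
c,s,im=snap('wrist','w12')
togo(s,[558.4,-34.4,40],-78.1); print(s['contact_force'],s['width'])
cv2.imwrite('pics/w12c.png',cv2.resize(im[150:330,230:410],None,fx=3.3,fy=3.3,interpolation=cv2.INTER_CUBIC))
E
```

```text
t: 25.75
eef_pos: [559.3, -34.6, 55.7]
ee_rot: [-0.005, 0.777, -0.629, 0.011]
contact_force: [-0.7, -0.4, -2.1]
width: 49.0
pos [559.3 -34.6  55.7] ang -77.96 units [-0.022  0.046  0.627] axisz [ 0.023 -0.005 -1.   ]
twist units (tool z down so -) 0.03
[-0.70877489 -0.38192988 -2.09756757] 49.02142357662816
```

View pics/w12c.png

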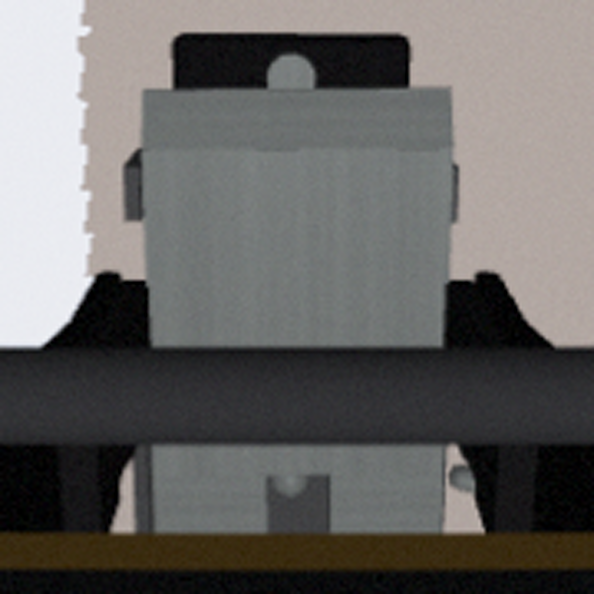

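```bash
python3 - <<'E'
from h import *
c,s,im=load('w12')
f=lambda u,v,z: plane(c,[(u/3.3+230-.35,v/3.3+150-.35)],z)[0]
d=np.array([np.cos(np.radians(11.9)),np.sin(np.radians(11.9)),0]); n=np.array([-d[1],d[0],0])
ref=np.array([528.0,-40.4,0])
for k,q in dict(notch_top=(298.5,474,61),notch_bot=(298.5,474,56),pinrear=(290,498,47.5),pinrear2=(290,498,46),fl=(142,89,57),fr=(452,89,57),cl=(125,185,43),cr=(458,185,43)).items():
    P=f(*q); print(k,P.round(1),'along/lat rel pin',round((P-ref)@d,1),round((P-ref)@n,1))
E
```

```text
notch_top [536.4 -40.1  61. ] along/lat rel pin 8.3 -1.4
notch_bot [533.7 -40.7  56. ] along/lat rel pin 5.5 -1.5
pinrear [524.  -41.3  47.5] along/lat rel pin -4.0 -0.0
pinrear2 [523.2 -41.4  46. ] along/lat rel pin -4.9 -0.0
fl [595.5  -1.8  57. ] along/lat rel pin 74.0 23.8
fr [605.8 -50.6  57. ] along/lat rel pin 74.1 -26.0
cl [ 5.758e+02 -3.000e-01  4.300e+01] along/lat rel pin 55.0 29.4
cr [588.  -58.4  43. ] along/lat rel pin 55.0 -30.0
```

```bash
python3 -m crank '[{"hand":0,"x":-0.05,"y":0.08,"z":0,"twist":0},{"hand":0,"x":0,"y":0,"z":0.1,"twist":0},{"hand":0,"x":0,"y":0,"z":0,"twist":0},{"hand":0,"x":0,"y":0,"z":0,"twist":0},{"hand":0,"x":0,"y":0,"z":0,"twist":0},{"hand":0,"x":0,"y":0,"z":0,"twist":0},{"hand":0,"x":0,"y":0,"z":0,"twist":0},{"hand":0,"x":0,"y":0,"z":0,"twist":0}]'
python3 - <<'E'
from h import *
c,s,im=snap('wrist','w13')
togo(s,[559.3,-34.6,40],-78.1); print(s['contact_force'],s['width'])
cv2.imwrite('pics/w13c.png',cv2.resize(im[150:330,230:410],None,fx=3.3,fy=3.3,interpolation=cv2.INTER_CUBIC))
E
```

```text
t: 26.8
eef_pos: [557.3, -33.9, 53.4]
ee_rot: [-0.005, 0.777, -0.629, 0.011]
contact_force: [-0.6, -0.5, -1.6]
width: 48.7
pos [557.3 -33.9  53.4] ang -77.96 units [ 0.04  -0.062  0.537] axisz [ 0.024 -0.005 -1.   ]
twist units (tool z down so -) 0.03
[-0.5840898  -0.45289861 -1.58269193] 48.735268008415986
```

View pics/w13c.png

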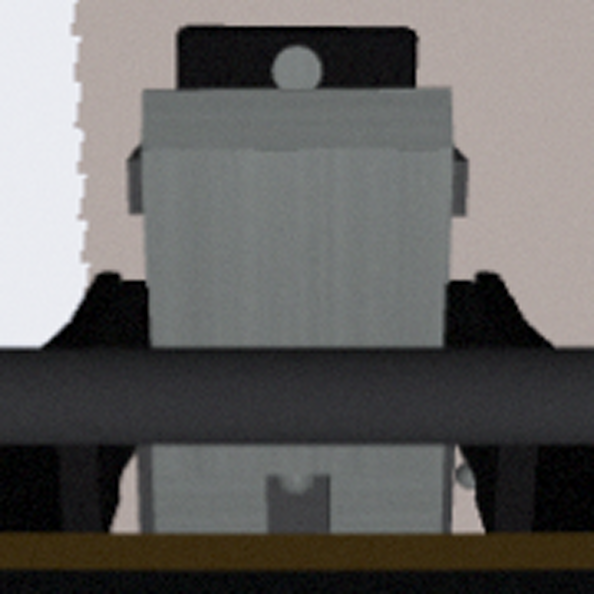

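```bash
python3 -m crank '[{"hand":0,"x":0,"y":0,"z":0.15,"twist":0},{"hand":0,"x":0,"y":0,"z":0.15,"twist":0},{"hand":0,"x":0,"y":0,"z":0.1,"twist":0},{"hand":0,"x":0,"y":0,"z":0.05,"twist":0},{"hand":0,"x":0,"y":0,"z":0,"twist":0},{"hand":0,"x":0,"y":0,"z":0,"twist":0},{"hand":0,"x":0,"y":0,"z":0,"twist":0},{"hand":0,"x":0,"y":0,"z":0,"twist":0}]'
python3 - <<'E'
from h import *
c,s,im=snap('wrist','w14')
togo(s,[557.3,-33.9,40],-78.1); print(s['contact_force'],s['width'])
cv2.imwrite('pics/w14c.png',cv2.resize(im[150:330,230:410],None,fx=3.3,fy=3.3,interpolation=cv2.INTER_CUBIC))
E
```

```text
t: 27.85
eef_pos: [557.6, -33.9, 41.3]
ee_rot: [-0.005, 0.777, -0.629, 0.011]
contact_force: [0.1, -0.1, -0.2]
width: 48.8
pos [557.6 -33.9  41.3] ang -77.96 units [-0.004  0.012  0.05 ] axisz [ 0.024 -0.005 -1.   ]
twist units (tool z down so -) 0.03
[ 0.06578287 -0.05127801 -0.22456176] 48.76621385237394
```

View pics/w14c.png

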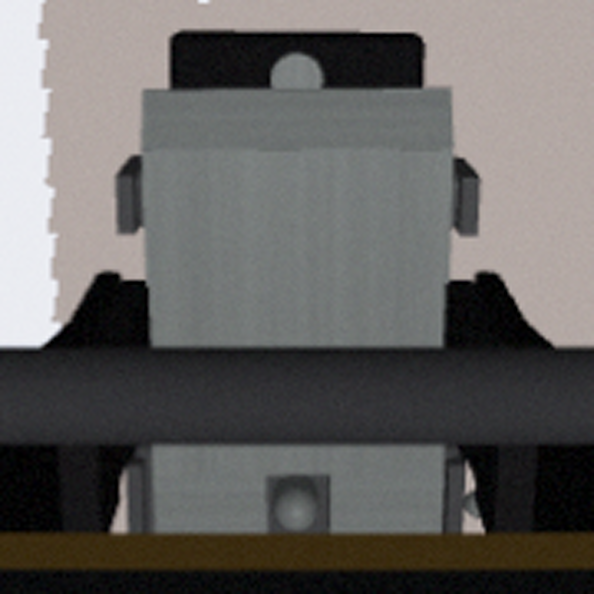

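```bash
python3 -m crank '[{"hand":0,"x":0,"y":0,"z":0.04,"twist":0},{"hand":0,"x":0,"y":0.05,"z":0,"twist":0},{"hand":0,"x":0,"y":0,"z":0,"twist":0},{"hand":70,"x":0,"y":0,"z":0,"twist":0},{"hand":70,"x":0,"y":0,"z":0,"twist":0},{"hand":70,"x":0,"y":0,"z":0,"twist":0},{"hand":80,"x":0,"y":0,"z":0,"twist":0},{"hand":90,"x":0,"y":0,"z":-0.1,"twist":0}]'
python3 - <<'E'
from h import *
c,s,im=snap('wrist','w15')
togo(s,[557.3,-33.9,40],-78.1); print(s['contact_force'],s['width'])
cv2.imwrite('pics/w15c.png',cv2.resize(im[150:330,230:410],None,fx=3.3,fy=3.3,interpolation=cv2.INTER_CUBIC))
E
```

```text
t: 28.9
eef_pos: [556.8, -34.4, 43.3]
ee_rot: [-0.006, 0.777, -0.629, 0.012]
contact_force: [-0.2, 0.4, 0.7]
width: 72.6
pos [556.8 -34.4  43.3] ang -77.96 units [-0.016 -0.022  0.132] axisz [ 0.025 -0.006 -1.   ]
twist units (tool z down so -) 0.03
[-0.16188056  0.38552416  0.68183452] 72.56932578764452
```

View pics/w15c.png

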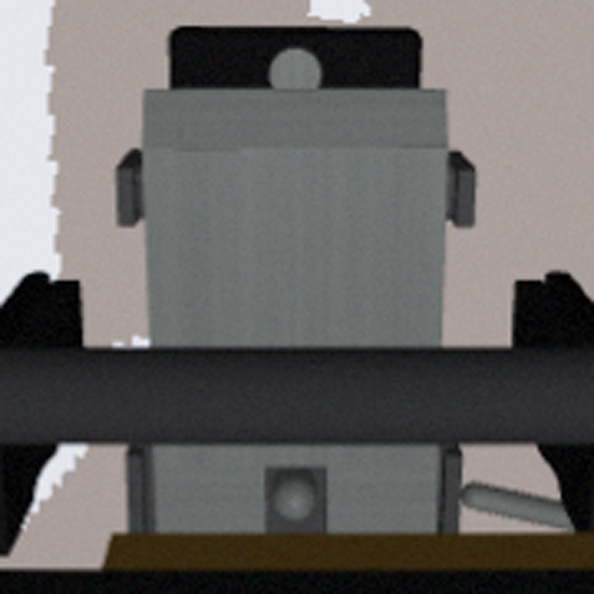

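```bash
python3 -m crank '[{"hand":100,"x":0,"y":0,"z":-0.5,"twist":0},{"hand":100,"x":0,"y":0,"z":-1,"twist":0},{"hand":60,"x":0,"y":0,"z":-1,"twist":0},{"hand":0,"x":0,"y":0,"z":-1,"twist":0},{"hand":0,"x":0,"y":0.6,"z":-0.5,"twist":0},{"hand":0,"x":0,"y":0.8,"z":0,"twist":0},{"hand":0,"x":0,"y":0.4,"z":0,"twist":0},{"hand":0,"x":0,"y":0,"z":0,"twist":0}]'
python3 - <<'E'
from h import *
c,s,im=snap('wrist','w16')
d=np.array([np.cos(np.radians(11.9)),np.sin(np.radians(11.9)),0])
togo(s,np.array([556.4,-34.5,110])-d*90,-78.1); print(s['contact_force'],s['width'])
cv2.imwrite('pics/w16c.png',cv2.resize(im[60:260,230:430],None,fx=3,fy=3,interpolation=cv2.INTER_CUBIC))
E
```

```text
t: 29.95
eef_pos: [510.9, -43.7, 151.7]
ee_rot: [-0.007, 0.777, -0.629, 0.015]
contact_force: [-0.9, 0.5, 0.5]
width: 35.0
pos [510.9 -43.7 151.7] ang -77.95 units [-0.013  1.795  1.614] axisz [ 0.033 -0.008 -0.999]
twist units (tool z down so -) 0.03
[-0.87138228  0.46828705  0.47295717] 34.98523622288269
```

View pics/w16c.png

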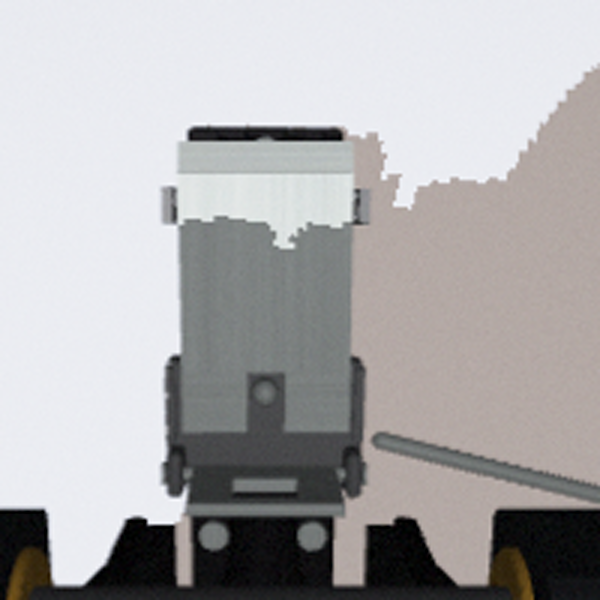

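```bash
python3 - <<'E'
from h import *
c,s,im=load('w16')
f=lambda u,v,z: plane(c,[(u/3+230-1/3,v/3+60-1/3)],z)[0]
d=np.array([np.cos(np.radians(11.9)),np.sin(np.radians(11.9)),0]); n=np.array([-d[1],d[0],0])
pin=f(264,391,48.5)
for k,q in dict(notch=(266,373,45),rl=(183,433,45),rr=(351,432,45),fl=(177,142,40.5),fr=(354,142,40.5),fL=(187,515,84),fR=(345,515,84),fLf=(187,503,84)).items():
    P=f(*q); print(k,P.round(1),'rel pin',round((P-pin)@d,1),round((P-pin)@n,1))
print(pin)
E
python3 -m crank '[{"hand":0,"x":0,"y":0.6,"z":0,"twist":0},{"hand":0,"x":0,"y":0.7,"z":0,"twist":0},{"hand":0,"x":0,"y":0.4,"z":0.3,"twist":0},{"hand":0,"x":0,"y":0.1,"z":0.5,"twist":0},{"hand":0,"x":0,"y":0,"z":0.5,"twist":0},{"hand":0,"x":0,"y":0,"z":0.3,"twist":0},{"hand":0,"x":0,"y":0,"z":0,"twist":0},{"hand":0,"x":0,"y":0,"z":0,"twist":0}]'
python3 - <<'E'
from h import *
c,s,im=snap('wrist','w17')
cs,ss,ims=snap('side','s17')
d=np.array([np.cos(np.radians(11.9)),np.sin(np.radians(11.9)),0]); 
togo(s,np.array([556.4,-34.5,68])-d*85,-78.1); print(s['contact_force'],s['width'],'x rel seat',(s['eef_pos']-[556.4,-34.5,0])@d)
cv2.imwrite('pics/s17c.png',cv2.resize(ims[150:290,280:420],None,fx=4,fy=4,interpolation=cv2.INTER_CUBIC))
E
```

```text
notch [532.9 -39.6  45. ] rel pin 4.8 -0.6
rl [510.2 -19.2  45. ] rel pin -13.3 24.1
rr [520.8 -68.2  45. ] rel pin -13.0 -26.1
fl [592.   -1.2  40.5] rel pin 70.4 24.8
fr [602.6 -50.6  40.5] rel pin 70.6 -25.6
fL [497.7 -25.7  84. ] rel pin -26.8 20.3
fR [506.1 -66.1  84. ] rel pin -26.9 -20.9
fLf [500.9 -25.1  84. ] rel pin -23.6 20.3
[528.13807057 -40.03106197  48.5       ]
t: 31.0
eef_pos: [467.1, -54.0, 106.7]
ee_rot: [-0.007, 0.778, -0.628, 0.015]
contact_force: [-0.0, -0.2, 0.4]
width: 0.1
pos [467.1 -54.  106.7] ang -77.9 units [-0.05  -0.21   1.554] axisz [ 0.033 -0.008 -0.999]
twist units (tool z down so -) 0.04
[-0.04818859 -0.19680592  0.40330925] 0.13010832786738274 x rel seat -91.40505948033908
```

View pics/w17.png

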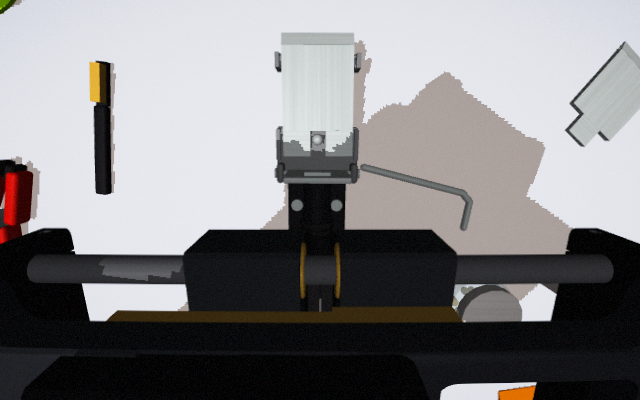

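View pics/s17c.png

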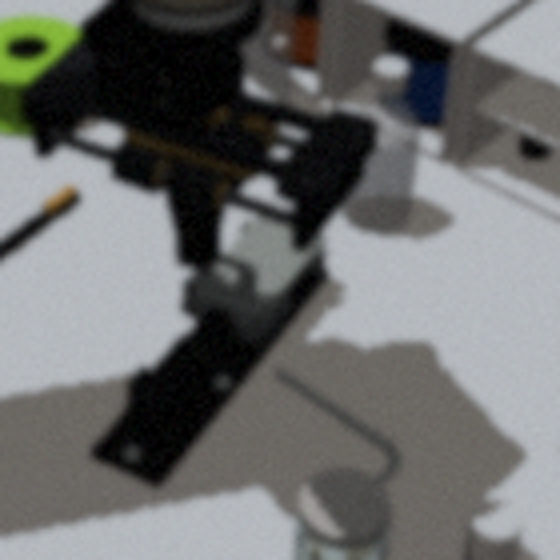

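```bash
python3 -m crank '[{"hand":0,"x":-0.05,"y":0,"z":0.5,"twist":0},{"hand":0,"x":0,"y":0,"z":0.5,"twist":0},{"hand":0,"x":0,"y":-0.2,"z":0.3,"twist":0},{"hand":0,"x":0,"y":-0.4,"z":0.1,"twist":0},{"hand":0,"x":0,"y":-0.4,"z":0,"twist":0},{"hand":0,"x":0,"y":-0.3,"z":0,"twist":0},{"hand":0,"x":0,"y":-0.3,"z":0,"twist":0},{"hand":0,"x":0,"y":0,"z":0,"twist":0}]'
python3 - <<'E'
from h import *
c,s,im=snap('wrist','w18')
d=np.array([np.cos(np.radians(11.9)),np.sin(np.radians(11.9)),0]); 
togo(s,np.array([556.4,-34.5,68])-d*36,-78.1); print(s['contact_force'],'x rel seat',(s['eef_pos']-[556.4,-34.5,0])@d)
E
```

```text
t: 32.1
eef_pos: [509.2, -43.6, 70.5]
ee_rot: [-0.007, 0.778, -0.628, 0.014]
contact_force: [0.8, 0.7, 0.6]
width: 0.1
pos [509.2 -43.6  70.5] ang -77.84 units [ 0.033 -0.48   0.113] axisz [ 0.03  -0.007 -1.   ]
twist units (tool z down so -) 0.05
[0.75275555 0.65503918 0.56122672] x rel seat -48.08290219523803
```

View pics/w18.png

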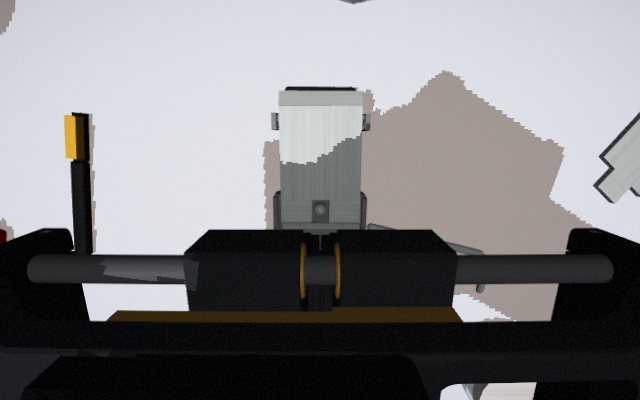

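```bash
python3 -m crank '[{"hand":0,"x":0,"y":-0.3,"z":0.1,"twist":0},{"hand":0,"x":0,"y":-0.2,"z":0,"twist":0},{"hand":0,"x":0,"y":-0.1,"z":0.1,"twist":0},{"hand":0,"x":0,"y":-0.1,"z":0.2,"twist":0},{"hand":0,"x":0,"y":0,"z":0.2,"twist":0},{"hand":0,"x":0,"y":0,"z":0.1,"twist":0},{"hand":0,"x":0,"y":0,"z":0,"twist":0},{"hand":0,"x":0,"y":0,"z":0,"twist":0}]'
python3 - <<'E'
from h import *
c,s,im=snap('wrist','w19')
cs,ss,ims=snap('side','s19')
d=np.array([np.cos(np.radians(11.9)),np.sin(np.radians(11.9)),0]); 
togo(s,np.array([556.4,-34.5,50])-d*30,-78.1); print(s['contact_force'],'x rel seat',(s['eef_pos']-[556.4,-34.5,0])@d)
cv2.imwrite('pics/s19c.png',cv2.resize(ims[180:270,300:390],None,fx=6,fy=6,interpolation=cv2.INTER_CUBIC))
E
```

```text
t: 33.15
eef_pos: [529.9, -40.3, 53.3]
ee_rot: [-0.008, 0.778, -0.628, 0.016]
contact_force: [0.3, 0.1, 0.6]
width: 0.3
pos [529.9 -40.3  53.3] ang -77.91 units [-0.012  0.118  0.126] axisz [ 0.035 -0.008 -0.999]
twist units (tool z down so -) 0.04
[0.33289562 0.10943238 0.56305831] x rel seat -27.14557095820079
```

View pics/w19.png

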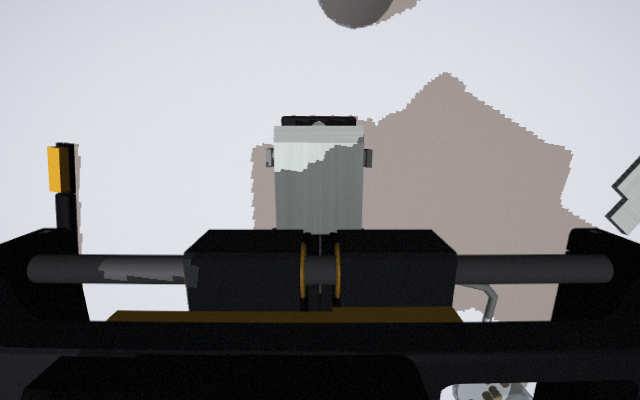

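View pics/s19c.png

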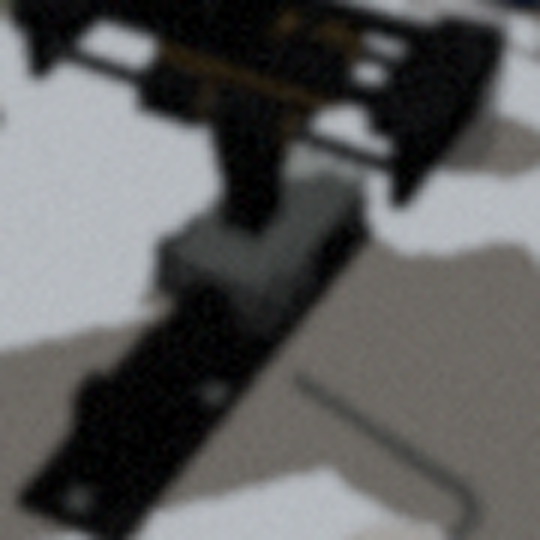

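```bash
python3 -m crank '[{"hand":0,"x":0,"y":0,"z":0.1,"twist":0},{"hand":0,"x":0,"y":0,"z":0.06,"twist":0},{"hand":0,"x":0,"y":0,"z":0.04,"twist":0},{"hand":0,"x":0,"y":0,"z":0.04,"twist":0},{"hand":0,"x":0,"y":0,"z":0.04,"twist":0},{"hand":0,"x":0,"y":0,"z":0,"twist":0},{"hand":0,"x":0,"y":0,"z":0,"twist":0},{"hand":0,"x":0,"y":0,"z":0,"twist":0}]'
python3 - <<'E'
from h import *
from cell import robot
s=robot.observe()
d=np.array([np.cos(np.radians(11.9)),np.sin(np.radians(11.9)),0]); 
togo(s,np.array([556.4,-34.5,50])-d*30,-78.1); print(s['contact_force'],'x rel seat',(s['eef_pos']-[556.4,-34.5,0])@d)
E
```

```text
t: 34.25
eef_pos: [530.3, -40.4, 46.8]
ee_rot: [-0.008, 0.778, -0.628, 0.017]
contact_force: [-0.2, 0.6, 1.6]
width: 0.5
pos [530.3 -40.4  46.8] ang -77.91 units [-0.016  0.125 -0.131] axisz [ 0.036 -0.009 -0.999]
twist units (tool z down so -) 0.04
[-0.21106972  0.62655575  1.59709831] x rel seat -26.76859516520682
```

```bash
python3 -m crank '[{"hand":0,"x":0,"y":0,"z":0.06,"twist":0},{"hand":0,"x":0,"y":0,"z":0.04,"twist":0},{"hand":0,"x":0,"y":0,"z":0.04,"twist":0},{"hand":0,"x":0,"y":0,"z":0.04,"twist":0},{"hand":0,"x":0,"y":0,"z":0,"twist":0},{"hand":0,"x":0,"y":0,"z":0,"twist":0},{"hand":0,"x":0,"y":0,"z":0,"twist":0},{"hand":0,"x":0,"y":0,"z":0,"twist":0}]'
python3 - <<'E'
from h import *
from cell import robot
s=robot.observe()
togo(s,[0,0,0],-78.1); print(s['contact_force'])
E
```

```text
t: 35.25
eef_pos: [530.3, -40.4, 46.8]
ee_rot: [-0.008, 0.778, -0.628, 0.018]
contact_force: [-0.5, 0.5, 3.9]
width: 0.7
pos [530.3 -40.4  46.8] ang -77.87 units [-6.071 20.449  1.05 ] axisz [ 0.038 -0.009 -0.999]
twist units (tool z down so -) 0.05
[-0.5489191   0.54145194  3.92858915]
```

```bash
python3 -m crank '[{"hand":0,"x":0,"y":0,"z":0.15,"twist":0},{"hand":0,"x":0,"y":0,"z":0.2,"twist":0},{"hand":0,"x":0,"y":0,"z":0.2,"twist":0},{"hand":0,"x":0,"y":0,"z":0.2,"twist":0},{"hand":0,"x":0,"y":0,"z":-0.4,"twist":0},{"hand":0,"x":0,"y":0,"z":-1,"twist":0},{"hand":0,"x":0,"y":0.5,"z":-1,"twist":0},{"hand":0,"x":0,"y":0.5,"z":-1,"twist":0}]'
python3 - <<'E'
from h import *
c,s,im=snap('wrist','w20')
cs,ss,ims=snap('side','s20')
togo(s,[0,0,0],-78.1); print(s['contact_force'])
cv2.imwrite('pics/w20c.png',cv2.resize(im[60:260,230:430],None,fx=3,fy=3,interpolation=cv2.INTER_CUBIC))
cv2.imwrite('pics/s20c.png',cv2.resize(ims[180:270,300:390],None,fx=6,fy=6,interpolation=cv2.INTER_CUBIC))
E
```

```text
t: 36.25
eef_pos: [500.9, -44.7, 131.3]
ee_rot: [-0.008, 0.779, -0.627, 0.019]
contact_force: [-0.1, 0.2, 0.4]
width: 0.2
pos [500.9 -44.7 131.3] ang -77.67 units [-6.131 19.37   4.414] axisz [ 0.04  -0.012 -0.999]
twist units (tool z down so -) 0.09
[-0.09206462  0.20840737  0.35525499]
```

View pics/w20c.png

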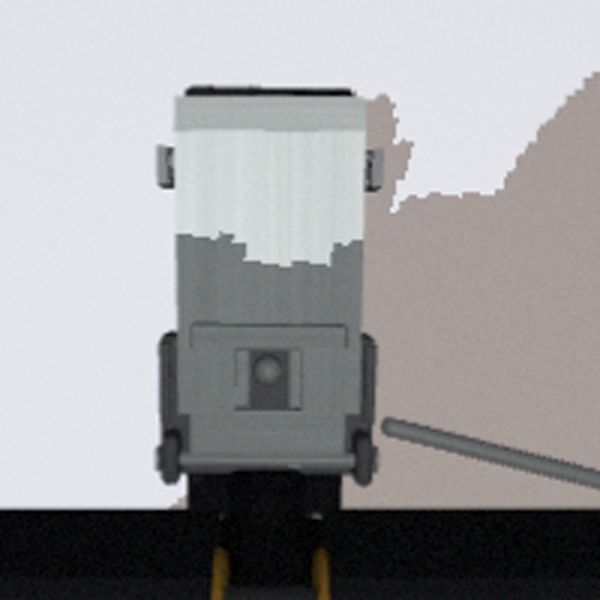

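View pics/s20c.png

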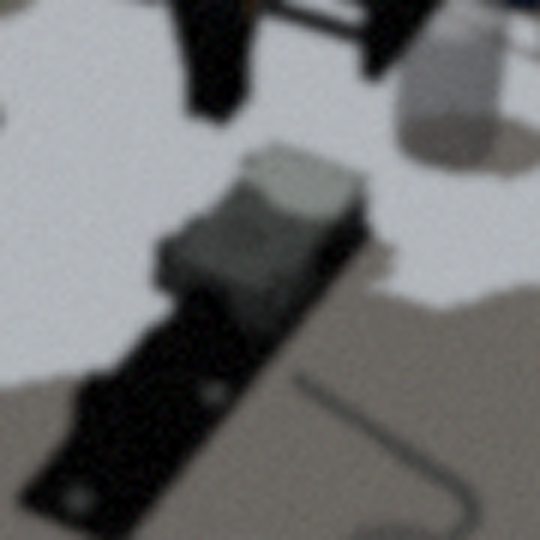

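```bash
python3 - <<'E'
from h import *
c,s,im=load('w20')
f=lambda u,v,z: plane(c,[(u/3+230-1/3,v/3+60-1/3)],z)[0]
d=np.array([np.cos(np.radians(11.9)),np.sin(np.radians(11.9)),0]); n=np.array([-d[1],d[0],0])
pin=f(268,369,48.5)
for k,q in dict(fl=(175,96,40.5),fr=(365,98,40.5),tipL=(191,324,49.5),tipR=(347,326,49.5),notch=(268,350,45)).items():
    P=f(*q); print(k,P.round(1),'rel pin',round((P-pin)@d,1),round((P-pin)@n,1))
L=np.linalg.norm(f(191,324,49.5)-f(347,326,49.5));print('flap width',L)
cv2.imwrite('pics/w20d.png',cv2.resize(im[155:225,275:365],None,fx=8,fy=8,interpolation=cv2.INTER_CUBIC))
E
```

```text
fl [592.2  -1.5  40.5] rel pin 70.8 24.7
fr [602.5 -50.2  40.5] rel pin 70.8 -25.1
tipL [535.6 -17.7  49.5] rel pin 12.0 20.5
tipR [543.8 -58.3  49.5] rel pin 11.7 -20.9
notch [532.7 -39.3  45. ] rel pin 4.7 -0.0
flap width 41.36197039367143
```

View pics/w20d.png

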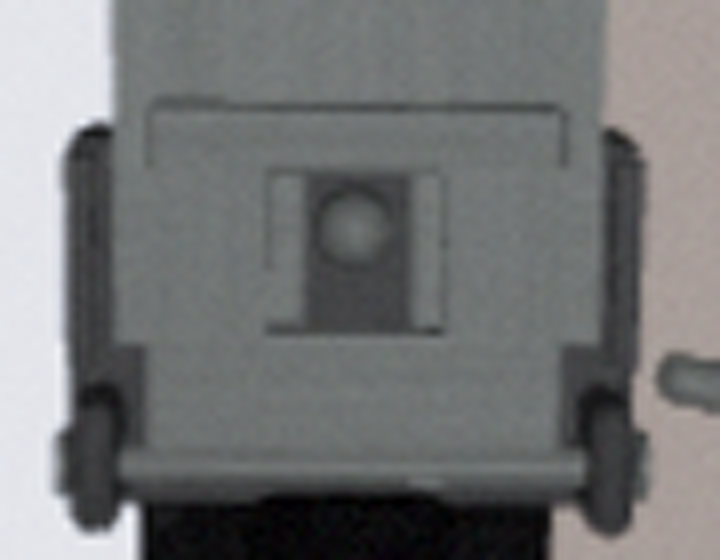

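```bash
python3 -c "
from cell import robot
print(robot.close_job(), robot.observe()['t'])"
```

```text
the job is handed in; nothing more can be done
the job is handed in; nothing more can be done
```

The blade change is done and the job was handed in at about 36 s, within the 67 s limit. No verdict came back, so what follows rests on my own checks.

- **Worn blade:** I lifted it out of the seat and let it drop into the low open storage cube. A wrist picture afterwards showed it lying flat inside.
- **Fresh blade:** It lies square in the seat with its notch over the pin. In the last picture the notch bottom was 4.7 mm ahead of the pin axis, about 0.7 mm from contact, and about 0 mm off to the side.
- **Clamp flap:** I folded it down with the closed fingers and pressed until it stopped moving under rising force. The pin shows through the flap's window, and the free edge lies about 12 mm ahead of the pin, as it should when flat. I did not measure the flap angle directly.
- **Robot:** It was clear of everything when I handed in, with the tool at 131 mm.
- **Everything else:** I noticed nothing displaced, but I did not measure the other objects at the end.

**What disagreed:** The fingertips reached only about level with the TCP, possibly 2–3 mm short of it, not 22 mm ahead as described. My first grasp on each blade therefore closed in the air above it. I reopened, went lower and gripped both without moving anything.

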